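# Load the drying tray and set its timer

### The job

Squeeze the red release lever of the drying tray, slide the green fence out to its widest notch and let go, then stand every coloured plastic tumbler in the bay between fence and fixed wall, still mouth down. Squeeze the lever again, bring the fence back to the middle notch so that it keeps the tumblers together, and let it click in. Last, turn the timer knob clockwise to its end stop; leave the other things on the worktop where they are.

Things in the scene. Friction and masses are not known exactly. Their poses are not given: they have to be found in the camera images.
- dryer: Fixed drying tray, metal base x +-140, y -200..160 mm about its origin (on the worktop), z up. Bay floor 12 mm above the worktop, between a grey fixed wall (inner face y=75 mm, top 40 mm up), end walls (inner faces x=+-135 mm, top 30 mm up) and the sliding green fence. A grey deck (y>81 mm, top 30 mm up) carries the timer knob
- bay (a point): point on the bay floor 40 mm from the fixed wall, midway between the end walls (x=0, y=35, z=12 mm in the tray's frame): middle of the row (along x, up to 4, about 66 mm apart) in which tumblers fit with the fence in the middle notch
- fence (a joint): how far the green fence has slid to the tray's -y, away from the fixed wall (m). Fence 262 mm long in x, 8 thick, top 58 mm above the worktop. Notches: 0 (start, bay 30 mm wide), 0.05 (middle, 80 mm), 0.10 (widest, 130 mm), each with 2 to 3 mm of play; end stops 2 mm past the outer ones. Locked unless the lever is squeezed, then slides with 2 N friction
- lever (a joint): red release lever of the fence (rad): 0 = let go, pin home in a notch; 0.2 = fully squeezed; pin is clear from about 0.11. Let go between notches it rests near 0.1, unlocked, and clicks in when the fence reaches a notch. Sprung: about 10 N at the squeeze point when fully squeezed
- squeeze_point (a point): on the fence, 68 mm above the worktop: point between the black fixed grip bar (tray +x side, outer face 18.5 mm away) and the red lever (-x side, outer face 18.5 mm away squeezed, 29 mm let go). Both are upright bars 80 mm long in y, tops 15 to 18 mm above this point, free beside them down to 35 mm above the worktop. Squeeze along the tray's x, slide along its y
- timer (a joint): black timer knob on the deck, grows clockwise as seen from above (rad): start 0.1 to 1.2, clockwise end stop (full time) 2.8; light friction, stays where it is left
- timer_grip (a point): on the timer knob's vertical axis, at the height to grip. Bar grip 46 mm long, 14 wide, 7 mm of it above this point and 23 below. The bar lies along this point's x axis and turns with the knob: along the tray's x axis when the timer reads 0
- cup1_center (a point): centre (half-way up) of the blue plastic tumbler, standing mouth down (z up): 85 mm high, 54 mm across, with a rim 60 mm across and 8 mm high at the bottom; about 90 g. May be absent
- cup2_center (a point): centre (half-way up) of the orange plastic tumbler, standing mouth down (z up): 85 mm high, 54 mm across, with a rim 60 mm across and 8 mm high at the bottom; about 90 g. May be absent
- cup3_center (a point): centre (half-way up) of the yellow plastic tumbler, standing mouth down (z up): 85 mm high, 54 mm across, with a rim 60 mm across and 8 mm high at the bottom; about 90 g. May be absent
- cup4_center (a point): centre (half-way up) of the teal plastic tumbler, standing mouth down (z up): 85 mm high, 54 mm across, with a rim 60 mm across and 8 mm high at the bottom; about 90 g. May be absent
- cup5_center (a point): centre (half-way up) of the purple plastic tumbler, standing mouth down (z up): 85 mm high, 54 mm across, with a rim 60 mm across and 8 mm high at the bottom; about 90 g. May be absent
- jar_center (a point): centre of the clear glass jar with a steel cap, 58 mm across, 100 mm high, standing among the tumblers; bystander, to be left where it is
- soap_center (a point): centre of the green soap bottle 60 mm across, 170 mm high; bystander, to be left where it is
- soap_tray_center (a point): centre of the yellow soap tray 90 x 130 x 30 mm; bystander, to be left where it is
- mug_center (a point): centre of the white mug 76 mm across, 85 mm high; bystander, to be left where it is
- brush: dish brush lying on the worktop near its right edge; bystander, to be left where it is

How it is judged (in metres and radians):
On the way, in this order (a step that is already met when the one before it is completed fails the run):
1. the fence is locked in its widest notch, lever let go (value of joint fence between 0.094 and 0.106 m and value of joint lever below 0.03 rad), for 0.2 s.
2. every tumbler stands mouth down on the bay's floor (x of cup1_center in the frame of dryer between -0.12 and 0.12 m and y of cup1_center in the frame of dryer between -0.035 and 0.06 m and z of cup1_center in the frame of dryer between 0.045 and 0.064 m and angle between each of cup1_center, cup2_center, cup3_center, cup4_center, cup5_center's own z axis and vertical below 0.15 rad and x of cup2_center in the frame of dryer between -0.12 and 0.12 m and y of cup2_center in the frame of dryer between -0.035 and 0.06 m and z of cup2_center in the frame of dryer between 0.045 and 0.064 m and x of cup3_center in the frame of dryer between -0.12 and 0.12 m and y of cup3_center in the frame of dryer between -0.035 and 0.06 m and z of cup3_center in the frame of dryer between 0.045 and 0.064 m and x of cup4_center in the frame of dryer between -0.12 and 0.12 m and y of cup4_center in the frame of dryer between -0.035 and 0.06 m and z of cup4_center in the frame of dryer between 0.045 and 0.064 m and x of cup5_center in the frame of dryer between -0.12 and 0.12 m and y of cup5_center in the frame of dryer between -0.035 and 0.06 m and z of cup5_center in the frame of dryer between 0.045 and 0.064 m and linear speed of each of cup1, cup2, cup3, cup4, cup5 below 0.03 m/s), for 0.2 s.
3. the fence is locked in the middle notch, lever let go, tumblers behind it (value of joint fence between 0.044 and 0.056 m and value of joint lever below 0.03 rad and x of cup1_center in the frame of dryer between -0.12 and 0.12 m and y of cup1_center in the frame of dryer between 0.01 and 0.06 m and z of cup1_center in the frame of dryer between 0.045 and 0.064 m and angle between each of cup1_center, cup2_center, cup3_center, cup4_center, cup5_center's own z axis and vertical below 0.15 rad and x of cup2_center in the frame of dryer between -0.12 and 0.12 m and y of cup2_center in the frame of dryer between 0.01 and 0.06 m and z of cup2_center in the frame of dryer between 0.045 and 0.064 m and x of cup3_center in the frame of dryer between -0.12 and 0.12 m and y of cup3_center in the frame of dryer between 0.01 and 0.06 m and z of cup3_center in the frame of dryer between 0.045 and 0.064 m and x of cup4_center in the frame of dryer between -0.12 and 0.12 m and y of cup4_center in the frame of dryer between 0.01 and 0.06 m and z of cup4_center in the frame of dryer between 0.045 and 0.064 m and x of cup5_center in the frame of dryer between -0.12 and 0.12 m and y of cup5_center in the frame of dryer between 0.01 and 0.06 m and z of cup5_center in the frame of dryer between 0.045 and 0.064 m), for 0.2 s.
4. the timer is turned clockwise to its end stop (value of joint timer above 2.7 rad), for 0.2 s.
At the end, for the whole second after the job is handed in: Fence locked in the middle notch (0.05 m, within 6 mm) with the lever let go (below 0.03 rad); every tumbler present stands mouth down (within 0.15 rad) and at rest on the bay's floor between fence and fixed wall; timer above 2.7 rad (end stop 2.8) (all of step 3 and linear speed of each of cup1, cup2, cup3, cup4, cup5 below 0.03 m/s and value of joint timer above 2.7 rad); the robot touches nothing.
It fails at once if a bystander is moved more than 50 mm (distance of any of jar_center, soap_center, soap_tray_center, mug_center, brush from where it was at the start of the episode above 0.05 m).
Of cup1, cup2, cup3, cup4, cup5 only 3 to 4 are there at a start; the rules pass over those that are not, and their reading is None.
At some moment in a run one of cup1, cup2, cup3, cup4, cup5 may be knocked a few centimetres aside while the robot is not near it.
It also fails if it takes over 200 s, if anything falls off the work surface, if the arm or the gripper's body presses on something with over 40 N, if the wrist force passes 120 N, or if a joint passes its speed limit or range.

### The arm

A 6-joint arm with a two-finger parallel gripper is mounted at the origin on the work surface. World frame = base frame: x ahead of the robot, y to its left, z up, the work surface at z = 0. Lengths are in m, angles in degrees, forces in N, time in s.
With the tool pointing down it reaches from about 0.4 to 0.825 m from the base axis. Payload 7 kg.
Tool frame: the origin (TCP) lies between the finger pads; the fingertips stand 14 mm ahead of it and the grasp point (between the pads) lies 5 mm behind it (r.tips_ahead is the distance from the TCP to the fingertips, in m); z points along the fingers, y is the direction in which the jaws open and shut (so a half turn about z gives the same grasp; the last joint's range is limited). The gripper opens to 88 mm and grips with 3 to 60 N. Pads are 19 mm wide; open, the fingers measure 130 mm over their backs; the gripper's body (78 mm by 193 mm) begins 47 mm behind the grasp point.
Start: joints at [83.256, 20.546, 0.682, 0, -70.136, -16.507], TCP at [0.266, 0.62, 0.241] pointing down, gripper open.
Joint ranges: [-176.03, 176.03], [-82.01, 121.73], [-58.28, 71.71], [-173.87, 95.51], [-174.79, -0.11], [-173.66, 173.66]. Speed limits (degrees/s): [136.94, 136.94, 172.46, 180, 180, 180].

### API

Orientations are given as [roll, pitch, yaw] about the fixed x, y, z axes, in that order (R = Rz(yaw) Ry(pitch) Rx(roll)).
In Python, from plant import r gives the robot as it stands.
- The arm moves only by the tool apply_moves, never from a script. Its arguments are lists of equal length, an entry for each row: "slide": the shift along the tool's x, y, z as a fraction of full scale, a list of three; "turn": the turn, a rotation vector about the tool's x, y, z as a fraction of full scale, a list of three; "jaw": the closure, from 0 (fully open) to 1 (shut). In form: {"slide": [[dx, dy, dz], ...], "turn": [[wx, wy, wz], ...], "jaw": [jaw, ...]}. A call has 1 to 8 rows; each row shifts and turns the commanded pose from where the row before left it, along the tool's axes as they then stand; what a row does not reach is not made up. Full scale, the value 1, is 0.1 m for a shift and 1.5 rad for a turn. A row lasts 1/10 s, in which the tool goes at most 50 mm and 8.59 degrees, less where a joint would pass 70% of its speed; a pose out of reach is approached as far as the arm can. A call with a number of a shift or a turn outside -1 to 1 is refused whole. A call with a gripper value outside its range is refused whole. The fingers move at their own pace and stop on an object; "newtons" is the grip in N (left out, the last holds). Time passes only in rows, so rows that do not move let the fingers close. It gives the time, the measured TCP pose, the force and the opening at its end, in the units of the state.
- r.get_state(): the state, without advancing time (a new reading comes with each control period).
- r.capture(name): name is "scene" or "top" or "wrist"; returns a dict with "pixels" (480x640x3 uint8, blue, green, red), "depth" (480x640 float32, m along the optical axis (not along the pixel's ray), 0 where there is no reading), "fx", "fy", "cx", "cy" (pixels), "rvec" (rotation vector, rad) and "tvec" (3), from world to camera coordinates, as OpenCV has them. Camera axes: x right, y down, z forward; pixel columns grow to the right and rows downward; lengths in m; the calibration is good to about 2 mm. A picture is of the moment at which its call begins.
- r.close_job(): hands the job in, once; it reports no verdict.
The state is a dict: "time_s": time; "joints": joint angles; "qd": joint speeds; "joint_torque": joint torques, N m; "tcp_pos": TCP position; "eef_rot": TCP orientation; "contact_force": force on the tool from outside, world axes, zero at the start; "moment": the same for the moment, N m; "gripper_width": finger opening in m.
Only numpy, scipy, OpenCV 4.12 (cv2) and the standard library are available. Lean on these libraries where they do the work, as an engineer would, in place of code of your own. Each camera call takes 0.05 s, during which the arm holds its last target.

## Working session

There is one attempt and no reset: what is moved stays moved. The work goes in short steps, Python scripts to look and compute and a tool call to move; the robot and the scene stay as the last step left them, time stands still between calls to the robot, and variables do not carry over. Pictures are saved under pics/ and viewed, and the job is handed in when it is done.

Besides the shell and the picture viewer there is one more tool, called by a JSON object that holds its "name" and its "arguments", one argument or row to a line. apply_moves: Moves the arm, as the interface text tells. Shift numbers are shares of 0.1 m and turn numbers shares of 1.5 rad, none past 1 either way. Its arguments: {"type":"object","properties":{"slide":{"type":"array"},"turn":{"type":"array"},"jaw":{"type":"array"},"newtons":{"type":"number"}},"required":["slide","turn","jaw"]}

```bash
ls; mkdir -p pics
python3 - <<'E'
from plant import r
import cv2
s=r.get_state();print(s)
for n in ["scene","top","wrist"]:
    c=r.capture(n);cv2.imwrite(f"pics/{n}0.png",c["pixels"]);print(n,c["fx"],c["cx"],c["cy"],c["rvec"],c["tvec"])
E
```

```text
pics
{'time_s': 0.0, 'joints': array([ 8.32553615e+01,  2.05923185e+01,  6.31850239e-01, -2.04083686e-02,
       -7.01362324e+01, -1.65071505e+01]), 'qd': array([ 0.03348832,  0.06865451, -0.06047764, -0.05062951, -0.02234295,
       -0.09013896]), 'joint_torque': array([-8.62390061e-04, -5.82715416e+01,  2.93058211e+01,  6.99693024e+00,
        6.91286419e-03, -1.59348410e-04]), 'tcp_pos': array([0.2663035 , 0.61971843, 0.23959719]), 'eef_rot': array([ 1.79901833e+02, -9.08457435e-03, -2.32587319e+01]), 'contact_force': array([ 0.849998  , -0.37855784,  0.04356711]), 'moment': array([-0.02809296,  0.03649239,  0.01301122]), 'gripper_width': 0.0878937678180519}
scene 514.8149975998703 322.5859480312779 246.6026454286246 [ 1.3748508   1.96569689 -1.05474293] [ 0.19413253 -0.18330135  1.82464948]
top 492.9705037427373 319.2348799001413 236.45428488213403 [ 2.19990428 -2.16724943  0.10170146] [-0.03996979  0.52733756  1.38814813]
wrist 375.29949633510466 320.63109904240093 241.6269310815719 [-1.63137476  2.47372408  0.35030316] [ 0.67177547 -0.03542394  0.3914189 ]
```

View pics/scene0.png

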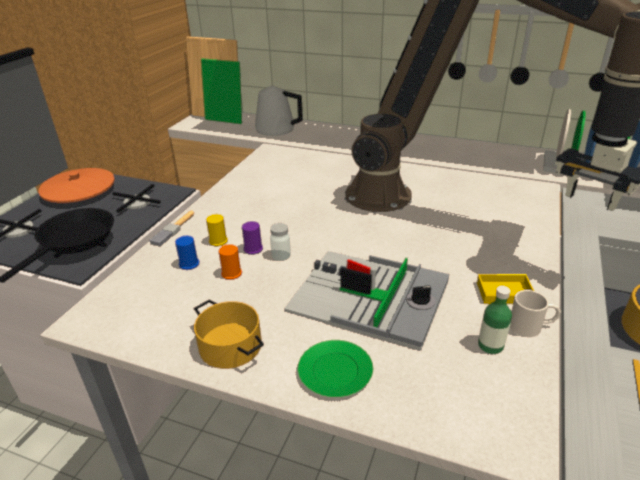

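View pics/top0.png

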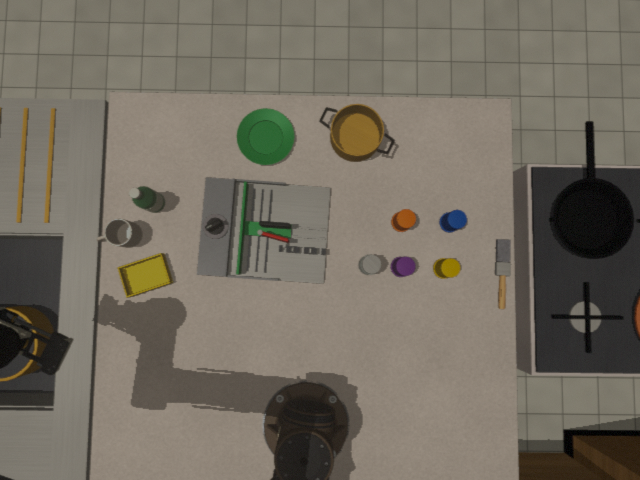

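View pics/wrist0.png

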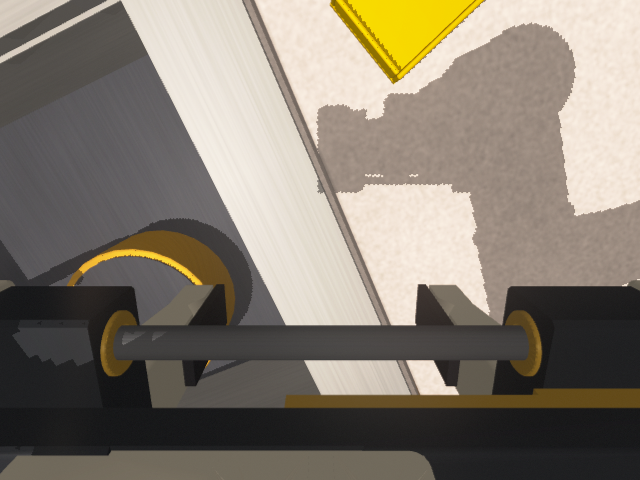

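```bash
cat > h.py <<'E'
import numpy as np,cv2
from plant import r
def dep(c,uv,z=None):
    """world pts for pixels via depth or plane z"""
    R,_=cv2.Rodrigues(np.array(c["rvec"],float));t=np.array(c["tvec"],float).ravel()
    out=[]
    for u,v in uv:
        d=np.array([(u-c["cx"])/c["fx"],(v-c["cy"])/c["fy"],1.0])
        o=-R.T@t;w=R.T@d
        s=c["depth"][int(round(v)),int(round(u))] if z is None else (z-o[2])/w[2]
        out.append(o+s*w)
    return np.array(out)
def cloud(c):
    R,_=cv2.Rodrigues(np.array(c["rvec"],float));t=np.array(c["tvec"],float).ravel()
    v,u=np.mgrid[0:480,0:640];d=c["depth"]
    p=np.stack([(u-c["cx"])/c["fx"]*d,(v-c["cy"])/c["fy"]*d,d],-1)
    return (p-t)@R
E
python3 - <<'E'
from h import *
c=r.capture("top")
im=c["pixels"]
P=cloud(c)
cv2.imwrite("pics/dry1.png",cv2.resize(im[165:295,185:340],None,fx=5,fy=4.6 if 0 else 4.5,interpolation=cv2.INTER_CUBIC)[:600,:800])
hsv=cv2.cvtColor(im,cv2.COLOR_BGR2HSV)
roi=np.zeros((480,640),bool);roi[195:290,345:480]=1
tall=roi&(P[...,2]>0.07)&(P[...,2]<0.12)
n,l,st,ce=cv2.connectedComponentsWithStats(tall.astype(np.uint8))
for i in range(1,n):
    m=l==i
    if m.sum()<30: continue
    q=P[m];top=q[q[:,2]>q[:,2].max()-0.006]
    (x,y),rad=cv2.minEnclosingCircle(top[:,:2].astype(np.float32))
    print(ce[i].round(),np.median(hsv[m],0),q[:,2].max().round(4),round(x,4),round(y,4),round(rad,4),top[:,:2].mean(0).round(4))
E
```

```text
[406. 218.] [ 13. 215. 151.] 0.0931 0.5761 -0.2692 0.0259 [ 0.5757 -0.2678]
[456. 219.] [109. 184. 110.] 0.0931 0.5761 -0.4084 0.0259 [ 0.5781 -0.4071]
[371. 264.] [ 21.  29. 121.] 0.1097 0.4484 -0.1725 0.0241 [ 0.4497 -0.1735]
[405. 266.] [145. 122.  93.] 0.0939 0.4462 -0.2679 0.0249 [ 0.448  -0.2678]
[450. 267.] [ 25. 246. 145.] 0.0941 0.4433 -0.3891 0.026 [ 0.4433 -0.3875]
```

View pics/dry1.png

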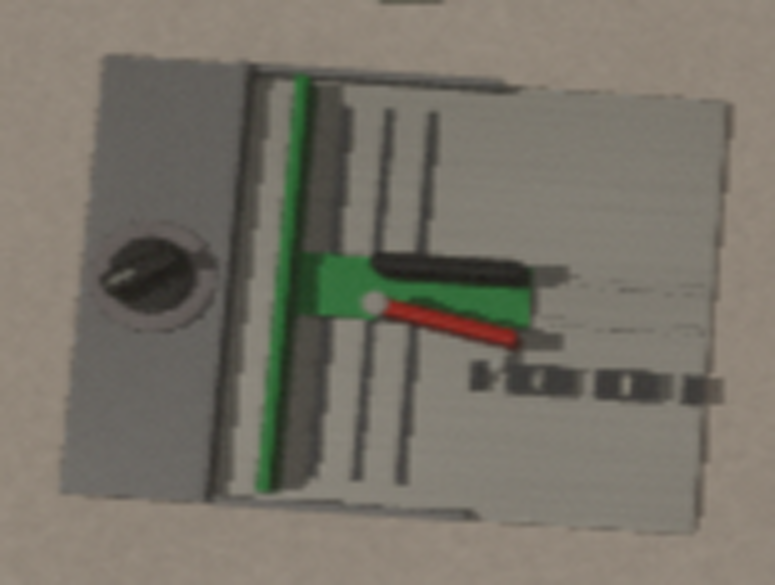

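Run:
```python
from h import *
c=r.capture("top")
P=cloud(c)
print("table z",np.median(P[320:340,330:500,2]),P[320:340,330:500,2].std(), "deck",np.median(P[190:210,208:225,2]),"floor",np.median(P[200:215,305:320,2]))
A=dep(c,[(205.6,177.2),(197,274.5)],.03);B=dep(c,[(331,187.7),(324,283.2)],.012)
print(A.round(4),B.round(4))
K=np.vstack([A,B])[:,:2];T=np.array([[.14,.16],[-.14,.16],[.14,-.2],[-.14,-.2]])
Tc=T-T.mean(0);Kc=K-K.mean(0);H=Tc.T@Kc;th=np.arctan2(H[0,1]-H[1,0],H[0,0]+H[1,1])
R=np.array([[np.cos(th),-np.sin(th)],[np.sin(th),np.cos(th)]])
t=K.mean(0)-R@T.mean(0);print("yaw",np.degrees(th),"org",t,"res",(K-(T@R.T+t)).round(4))
for nm,uv,z in [("grip bar ends",[(260,223.5),(291,225.5)],.084),("lever ends",[(260,232),(288,240.5)],.084),("knob",[(206,228),(224,224)],.06)]:
    w=dep(c,uv,z)[:,:2];print(nm,w.round(4),((w-t)@R).round(4))
```

```text
table z 0.0007676011988867711 0.07336538093667695 deck 0.030651229920930154 floor 0.013025884201665493
[[0.6926 0.2962 0.03  ]
 [0.4143 0.311  0.03  ]] [[ 0.6714 -0.0643  0.012 ]
 [ 0.3948 -0.0477  0.012 ]]
yaw -3.2376901298660026 org [0.5444197  0.14375796] res [[-0.0006  0.0006]
 [ 0.0006 -0.0004]
 [-0.0015 -0.0005]
 [ 0.0015  0.0003]]
grip bar ends [[0.5558 0.1312]
 [0.5516 0.0462]] [[ 0.0121 -0.0119]
 [ 0.0127 -0.097 ]]
lever ends [[0.5324 0.1306]
 [0.5103 0.0536]] [[-0.0112 -0.0138]
 [-0.029  -0.0919]]
knob [[0.5435 0.2835]
 [0.5554 0.2339]] [[-0.0089  0.1395]
 [ 0.0059  0.0906]]
```

{"name": "apply_moves", "arguments": {
  "slide": [
    [0,0,-0.1],
    [0,0,-0.1],
    [0,0,-0.1],
    [0,0,-0.1],
    [0,0,-0.1],
    [0,0,-0.1],
    [0,0,-0.1],
    [0,0,-0.1]
  ],
  "turn": [
    [0,0,0.1],
    [0,0,0.1],
    [0,0,0.1],
    [0,0,0.1],
    [0,0,0.1],
    [0,0,0.1],
    [0,0,0.1],
    [0,0,0.1]
  ],
  "jaw": [0,0,0,0,0,0,0,0]
}}

```text
time_s: 1.05
tcp_pos: [0.2664, 0.62, 0.3208]
eef_rot: [180.0, -0.0, -92.4]
contact_force: [-0.1, -0.2, 0.1]
gripper_width: 0.0875
```

```bash
cat >> h.py <<'E'
def plan(tgt,yaw=None,step=0.45):
    """print rows (tool axes, units) to go straight from the measured pose to tgt; turn units first"""
    from scipy.spatial.transform import Rotation as Ro
    s=r.get_state();p=s["tcp_pos"];e=s["eef_rot"]
    Rm=Ro.from_euler('xyz',e,degrees=True)
    ps=e[2] if yaw is None else yaw
    Rt=Ro.from_euler('xyz',[180,0,ps],degrees=True)
    w=(Rm.inv()*Rt).as_rotvec()/1.5
    sl=Rt.inv().apply(np.array(tgt)-p)/0.1
    n=max(1,int(np.ceil(np.linalg.norm(sl)/step)))
    print("t",s["time_s"],"tcp",p.round(4),"rot",e.round(2),"F",s["contact_force"].round(1),"w",round(s["gripper_width"],4))
    print("turn total",w.round(4),"| slide total (after turn)",sl.round(3),"rows",n,"each",(sl/n).round(4))
E
python3 - <<'E'
from h import *
plan([.541,.089,.30],-93.24)
E
```

```text
t 1.05 tcp [0.2664 0.62   0.3208] rot [ 1.7999e+02 -2.0000e-02 -9.2360e+01] F [-0.1 -0.2  0.1] w 0.0875
turn total [ 0.0001 -0.0002  0.0102] | slide total (after turn) [ 5.147 -3.041  0.208] rows 14 each [ 0.3676 -0.2172  0.0148]
```

{"name": "apply_moves", "arguments": {
  "slide": [
    [0.37,-0.22,0],
    [0.37,-0.22,0],
    [0.37,-0.22,0],
    [0.37,-0.22,0],
    [0.37,-0.22,0],
    [0.37,-0.22,0],
    [0.37,-0.22,0],
    [0.37,-0.22,0]
  ],
  "turn": [
    [0,0,0.01],
    [0,0,0],
    [0,0,0],
    [0,0,0],
    [0,0,0],
    [0,0,0],
    [0,0,0],
    [0,0,0]
  ],
  "jaw": [0,0,0,0,0,0,0,0]
}}

```text
time_s: 1.85
tcp_pos: [0.4284, 0.3143, 0.3208]
eef_rot: [-180.0, 0.0, -92.8]
contact_force: [0.4, 0.1, -0.1]
gripper_width: 0.0875
```

{"name": "apply_moves", "arguments": {
  "slide": [
    [0.37,-0.22,0],
    [0.37,-0.22,0],
    [0.37,-0.22,0],
    [0.37,-0.22,0],
    [0.37,-0.22,0],
    [0.34,-0.18,0],
    [0,0,0],
    [0,0,0]
  ],
  "turn": [
    [0,0,0],
    [0,0,0],
    [0,0,0],
    [0,0,0],
    [0,0,0],
    [0,0,0],
    [0,0,0],
    [0,0,0]
  ],
  "jaw": [0,0,0,0,0,0,0,0]
}}

```text
time_s: 2.65
tcp_pos: [0.545, 0.09, 0.3203]
eef_rot: [180.0, -0.0, -93.0]
contact_force: [-0.4, 1.3, 0.1]
gripper_width: 0.0874
```

Run:
```python
from h import *
plan([.541,.089,.30],-93.24)
c=r.capture("wrist");cv2.imwrite("pics/w1.png",c["pixels"])
```

```text
t 2.65 tcp [0.545  0.09   0.3203] rot [179.97  -0.   -93.  ] F [-0.4  1.3  0.1] w 0.0874
turn total [ 0.0003 -0.0001  0.0028] | slide total (after turn) [0.012 0.04  0.203] rows 1 each [0.0122 0.0396 0.203 ]
```

View pics/w1.png

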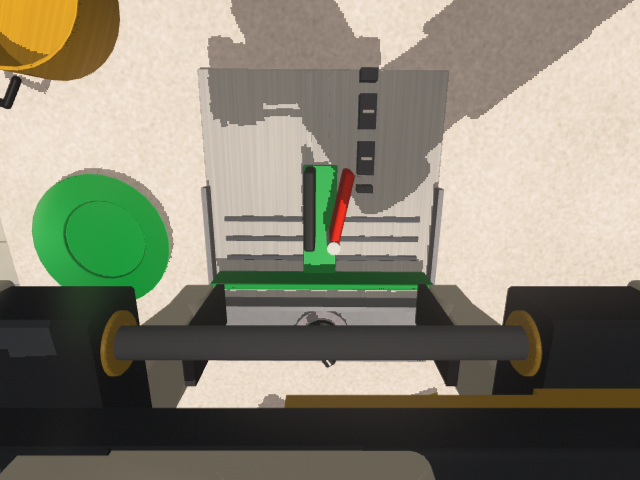

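```bash
cat >> h.py <<'E'
th=np.radians(-3.24);TR=np.array([[np.cos(th),-np.sin(th)],[np.sin(th),np.cos(th)]]);TO=np.array([.5444,.1438])
def tow(x,y): return TR@np.array([x,y])+TO
def tot(w): return (np.atleast_2d(w)[:,:2]-TO)@TR
E
python3 - <<'E'
from h import *
c=r.capture("wrist")
cv2.imwrite("pics/w1c.png",cv2.resize(c["pixels"][60:290,190:460],None,fx=2.9,fy=2.6,interpolation=cv2.INTER_CUBIC))
print(tot(dep(c,[(309,170),(309,248),(348,172),(334,245)],.084)).round(4))
print("depth",dep(c,[(309,180),(309,240),(345,190)]).round(4))
print("base corners",tot(dep(c,[(199,69),(448,69)],.012)).round(4))
print(tow(0,-.055))
E
```

```text
[[ 0.0133 -0.0939]
 [ 0.0135 -0.0123]
 [-0.0258 -0.0922]
 [-0.013  -0.0158]]
depth [[0.553  0.0593 0.0826]
 [0.5566 0.1218 0.0846]
 [0.5171 0.071  0.0845]]
base corners [[ 0.1371 -0.1967]
 [-0.1387 -0.1986]]
[0.54129148 0.08888791]
```

View pics/w1c.png

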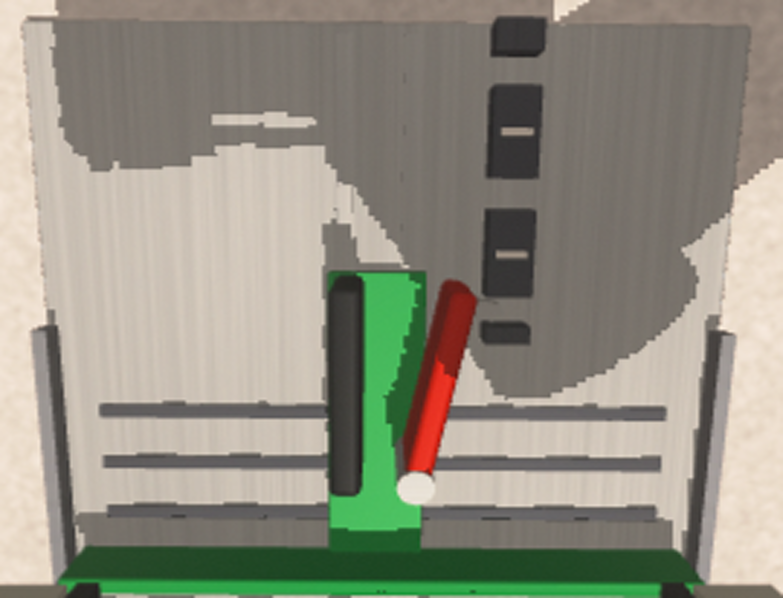

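Run:
```python
from h import *
print(tot(r.get_state()["tcp_pos"]))
plan([*tow(0.0005,-.054),.063],-93.24)
```

```text
[[ 0.00323058 -0.05240153]]
t 2.75 tcp [0.5447 0.0913 0.3205] rot [ 1.7999e+02  1.0000e-02 -9.2860e+01] F [-0.5  0.1 -0.4] w 0.0872
turn total [0.0001 0.0001 0.0044] | slide total (after turn) [0.016 0.027 2.575] rows 6 each [0.0027 0.0046 0.4292]
```

{"name": "apply_moves", "arguments": {
  "slide": [
    [0.016,0.03,0],
    [0,0,0.45],
    [0,0,0.45],
    [0,0,0.45],
    [0,0,0.45],
    [0,0,0.4],
    [0,0,0.3],
    [0,0,0.07]
  ],
  "turn": [
    [0,0,0.004],
    [0,0,0],
    [0,0,0],
    [0,0,0],
    [0,0,0],
    [0,0,0],
    [0,0,0],
    [0,0,0]
  ],
  "jaw": [0,0,0,0,0,0,0,0]
}}

```text
time_s: 3.55
tcp_pos: [0.5394, 0.0894, 0.0605]
eef_rot: [179.7, -0.2, -93.2]
contact_force: [0.4, 0.5, -0.2]
gripper_width: 0.0878
```

{"name": "apply_moves", "arguments": {
  "slide": [
    [0,0,0],
    [0,0,0]
  ],
  "turn": [
    [0,0,0],
    [0,0,0]
  ],
  "jaw": [0,0]
}}

```text
time_s: 3.75
tcp_pos: [0.5428, 0.0904, 0.0652]
eef_rot: [-179.9, 0.0, -93.1]
contact_force: [0.3, -1.1, 0.9]
gripper_width: 0.0874
```

Run:
```python
from h import *
print(tot(r.get_state()["tcp_pos"]))
plan([*tow(0.0005,-.054),.063],-93.24)
c=r.capture("wrist");cv2.imwrite("pics/w2.png",c["pixels"])
c=r.capture("scene");cv2.imwrite("pics/s2.png",cv2.resize(c["pixels"][200:360,260:480],None,fx=3.6,fy=3.6))
```

```text
[[ 0.00144214 -0.0534404 ]]
t 3.75 tcp [0.5428 0.0904 0.0652] rot [-1.7988e+02  5.0000e-02 -9.3140e+01] F [ 0.3 -1.1  0.9] w 0.0874
turn total [-0.0014  0.0006  0.0011] | slide total (after turn) [0.006 0.009 0.022] rows 1 each [0.0056 0.0094 0.0219]
```

View pics/w2.png

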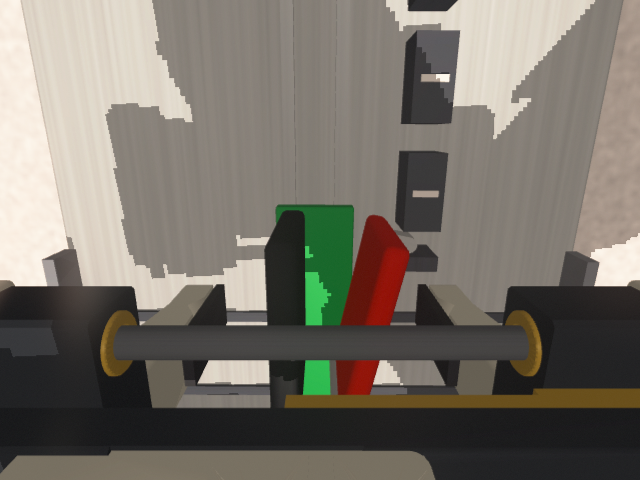

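View pics/s2.png

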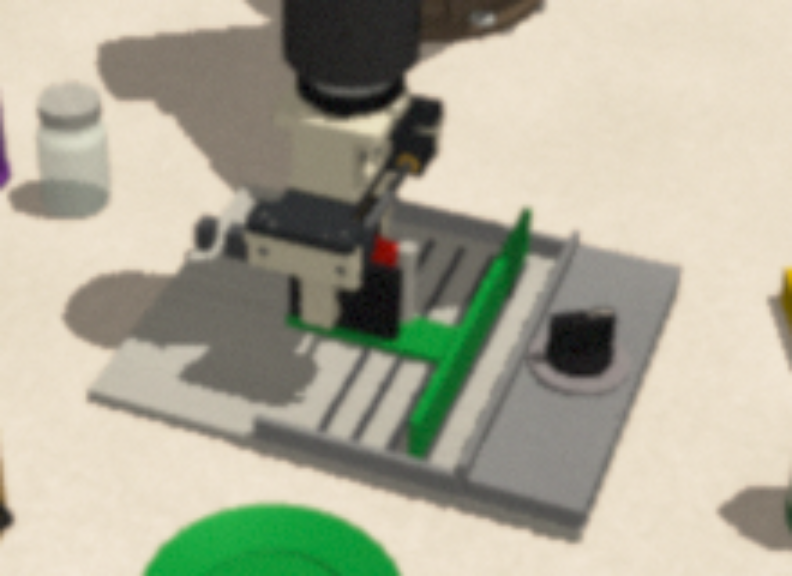

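Fingers straddle both bars. Close.

{"name": "apply_moves", "arguments": {
  "slide": [
    [0,0.01,0.01],
    [0,0,0],
    [0,0,0],
    [0,0,0],
    [0,0,0],
    [0,0,0],
    [0,0,0],
    [0,0,0]
  ],
  "turn": [
    [0,0,0],
    [0,0,0],
    [0,0,0],
    [0,0,0],
    [0,0,0],
    [0,0,0],
    [0,0,0],
    [0,0,0]
  ],
  "jaw": [0.3,0.5,0.8,0.8,0.8,0.8,0.8,0.8],
  "newtons": 30
}}

```text
time_s: 4.65
tcp_pos: [0.5449, 0.0906, 0.0624]
eef_rot: [-179.6, 0.1, -93.1]
contact_force: [19.8, -2.3, -17.8]
gripper_width: 0.0363
```

{"name": "apply_moves", "arguments": {
  "slide": [
    [0,-0.03,0.02],
    [0,0,0],
    [0.1,0,0],
    [0.1,0,0]
  ],
  "turn": [
    [0,0,0],
    [0,0,0],
    [0,0,0],
    [0,0,0]
  ],
  "jaw": [0.8,0.8,0.8,0.8]
}}

```text
time_s: 5.05
tcp_pos: [0.544, 0.0702, 0.062]
eef_rot: [-179.9, 0.1, -93.1]
contact_force: [-1.3, 2.6, 11.3]
gripper_width: 0.0366
```

Run:
```python
from h import *
s=r.get_state()
print(tot(s["tcp_pos"]),s["tcp_pos"],s["contact_force"])
```

```text
[[ 0.00379795 -0.07354154]] [0.54403541 0.07016135 0.06204002] [-1.34378995  2.58122733 11.29968572]
```

Sliding with little force. Continue.

{"name": "apply_moves", "arguments": {
  "slide": [
    [0.15,0,-0.01],
    [0.15,0,0],
    [0.15,0,0],
    [0.15,0,0],
    [0.1,0,0],
    [0.08,0,0],
    [0,0,0],
    [0,0,0]
  ],
  "turn": [
    [0,0,0],
    [0,0,0],
    [0,0,0],
    [0,0,0],
    [0,0,0],
    [0,0,0],
    [0,0,0],
    [0,0,0]
  ],
  "jaw": [0.8,0.8,0.8,0.8,0.8,0.8,0.8,0.8]
}}

```text
time_s: 5.85
tcp_pos: [0.5392, -0.0097, 0.0621]
eef_rot: [-179.9, -0.0, -93.2]
contact_force: [6.1, -2.1, 4.9]
gripper_width: 0.0362
```

Run:
```python
from h import *
s=r.get_state()
print(tot(s["tcp_pos"]),s["tcp_pos"],s["contact_force"])
```

```text
[[ 0.00347943 -0.15358671]] [ 0.53919337 -0.00973787  0.06209487] [ 6.08302791 -2.06170725  4.92557291]
```

{"name": "apply_moves", "arguments": {
  "slide": [
    [0,0,0],
    [0,0,0],
    [0,0,0],
    [0,0,0],
    [0,0,0]
  ],
  "turn": [
    [0,0,0],
    [0,0,0],
    [0,0,0],
    [0,0,0],
    [0,0,0]
  ],
  "jaw": [0.4,0,0,0,0]
}}

```text
time_s: 6.35
tcp_pos: [0.5381, -0.0089, 0.0613]
eef_rot: [180.0, -0.0, -93.2]
contact_force: [0.5, -0.0, 0.3]
gripper_width: 0.0705
```

Run:
```python
from h import *
c=r.capture("top");cv2.imwrite("pics/t3.png",c["pixels"])
c=r.capture("wrist");cv2.imwrite("pics/w3.png",c["pixels"])
```

```text
(no output)
```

View pics/w3.png

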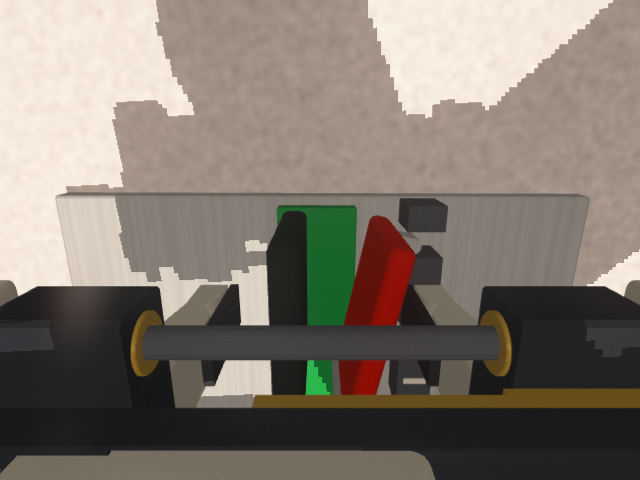

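View pics/t3.png

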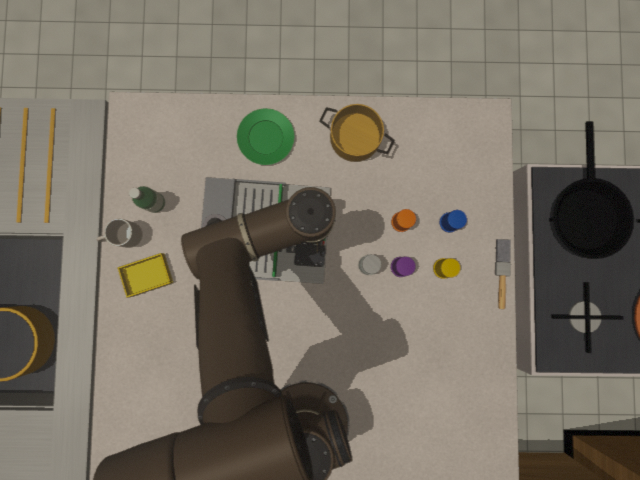

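{"name": "apply_moves", "arguments": {
  "slide": [
    [0,0,-0.3],
    [0,0,-0.4],
    [0,0,-0.4],
    [0,0,-0.4],
    [0,0,-0.1],
    [0,0,0],
    [0,0,0],
    [0,0,0]
  ],
  "turn": [
    [0,0,0],
    [0,0,0],
    [0,0,-0.1],
    [0,0,-0.1],
    [0,0,-0.1],
    [0,0,-0.1],
    [0,0,-0.1],
    [0,0,-0.1]
  ],
  "jaw": [0,0,0,0,0,0,0,0]
}}

```text
time_s: 7.25
tcp_pos: [0.5383, -0.0085, 0.2217]
eef_rot: [-180.0, -0.0, -41.3]
contact_force: [0.5, 1.2, 0.2]
gripper_width: 0.0878
```

{"name": "apply_moves", "arguments": {
  "slide": [
    [0,0,0],
    [0,0,0],
    [0,0,0],
    [0,0,0],
    [0,0,0]
  ],
  "turn": [
    [0,0,-0.1],
    [0,0,-0.1],
    [0,0,-0.1],
    [0,0,-0.1],
    [0,0,-0.047]
  ],
  "jaw": [0,0,0,0,0]
}}

```text
time_s: 7.75
tcp_pos: [0.5383, -0.0085, 0.2215]
eef_rot: [180.0, 0.0, -2.9]
contact_force: [0.5, 0.9, 1.2]
gripper_width: 0.0877
```

```bash
cat >> h.py <<'E'
def cups(name="top",z=.085):
    c=r.capture(name);P=cloud(c);im=c["pixels"];hsv=cv2.cvtColor(im,cv2.COLOR_BGR2HSV).astype(int)
    for nm,lo,hi in [("orange",4,17),("yellow",20,32),("blue",100,118),("purple",135,160),("jar",-1,-1)]:
        if nm=="jar": m=(hsv[...,1]<80)&(P[...,2]>.09)&(P[...,2]<.115)&(P[...,1]<-.1)&(P[...,0]<.7)
        else: m=(hsv[...,0]>=lo)&(hsv[...,0]<=hi)&(hsv[...,1]>90)&(P[...,2]>.06)&(P[...,2]<.125)&(P[...,0]<.72)&(P[...,0]>.3)&(P[...,1]>-.6)&(P[...,1]<.35)
        n,l,st,ce=cv2.connectedComponentsWithStats(m.astype(np.uint8))
        for i in range(1,n):
            if st[i,4]<60: continue
            q=P[l==i];zt=np.percentile(q[:,2],80);q=q[abs(q[:,2]-zt)<.008]
            (x,y),rad=cv2.minEnclosingCircle(q[:,:2].astype(np.float32))
            print(nm,"n",len(q),"ztop",zt.round(4),"circle",round(x,4),round(y,4),"rad",round(rad,4),"mean",q[:,:2].mean(0).round(4),"tray",tot(q[:,:2].mean(0)).round(4)[0])
    return c
E
python3 - <<'E'
from h import *
cups()
plan([.576,-.269,.225],-3.24)
c=r.capture("top");cv2.imwrite("pics/t4.png",c["pixels"])
E
```

```text
orange n 292 ztop 0.0876 circle 0.5768 -0.2694 rad 0.0271 mean [ 0.5769 -0.269 ] tray [ 0.0558 -0.4103]
yellow n 298 ztop 0.0878 circle 0.4428 -0.39 rad 0.0271 mean [ 0.4437 -0.3902] tray [-0.0703 -0.5388]
blue n 282 ztop 0.0873 circle 0.5768 -0.4092 rad 0.0267 mean [ 0.5765 -0.4083] tray [ 0.0633 -0.5494]
purple n 277 ztop 0.0877 circle 0.4457 -0.2669 rad 0.0262 mean [ 0.4456 -0.2657] tray [-0.0755 -0.4145]
jar n 273 ztop 0.1028 circle 0.4495 -0.1726 rad 0.0255 mean [ 0.4493 -0.173 ] tray [-0.077  -0.3217]
t 7.8 tcp [ 0.5383 -0.0085  0.2214] rot [ 1.80e+02  1.00e-02 -2.79e+00] F [-0.2 -0.  -0.8] w 0.0874
turn total [0.     0.0001 0.0053] | slide total (after turn) [ 0.524  2.579 -0.036] rows 6 each [ 0.0873  0.4299 -0.0059]
```

View pics/t4.png

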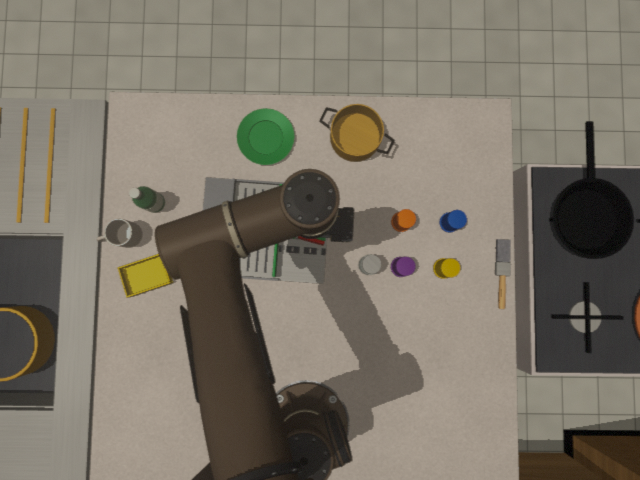

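{"name": "apply_moves", "arguments": {
  "slide": [
    [0.09,0.43,0],
    [0.09,0.43,0],
    [0.09,0.43,0],
    [0.09,0.43,0],
    [0.08,0.43,0],
    [0.08,0.43,0],
    [0,0,0],
    [0,0,0]
  ],
  "turn": [
    [0,0,0.005],
    [0,0,0],
    [0,0,0],
    [0,0,0],
    [0,0,0],
    [0,0,0],
    [0,0,0],
    [0,0,0]
  ],
  "jaw": [0,0,0,0,0,0,0,0]
}}

```text
time_s: 8.65
tcp_pos: [0.5737, -0.2704, 0.2208]
eef_rot: [-180.0, 0.1, -3.9]
contact_force: [-0.9, 0.6, 0.2]
gripper_width: 0.0874
```

Run:
```python
from h import *
plan([.5765,-.269,.058],-3.24)
c=r.capture("wrist");cv2.imwrite("pics/w4.png",c["pixels"])
```

```text
t 8.65 tcp [ 0.5737 -0.2704  0.2208] rot [-1.7999e+02  7.0000e-02 -3.9100e+00] F [-0.9  0.6  0.2] w 0.0874
turn total [-0.0002  0.0008 -0.0078] | slide total (after turn) [ 0.028 -0.015  1.628] rows 4 each [ 0.0069 -0.0038  0.407 ]
```

View pics/w4.png

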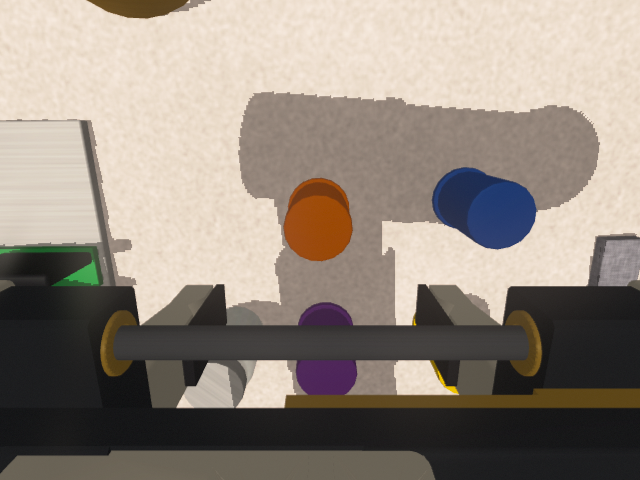

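{"name": "apply_moves", "arguments": {
  "slide": [
    [0.03,-0.015,0.3],
    [0,0,0.4],
    [0,0,0.4],
    [0,0,0.35],
    [0,0,0.18],
    [0,0,0],
    [0,0,0],
    [0,0,0]
  ],
  "turn": [
    [0,0,-0.005],
    [0,0,0],
    [0,0,0],
    [0,0,0],
    [0,0,0],
    [0,0,0],
    [0,0,0],
    [0,0,0]
  ],
  "jaw": [0,0,0,0,0,0,0.6,0.6],
  "newtons": 15
}}

```text
time_s: 9.5
tcp_pos: [0.5785, -0.2676, 0.0604]
eef_rot: [180.0, -0.2, -3.2]
contact_force: [0.7, 0.2, -0.5]
gripper_width: 0.0767
```

{"name": "apply_moves", "arguments": {
  "slide": [
    [0,0,0],
    [0,0,0],
    [0,0,0],
    [0,0,0]
  ],
  "turn": [
    [0,0,0],
    [0,0,0],
    [0,0,0],
    [0,0,0]
  ],
  "jaw": [0.6,0.6,0.6,0.6]
}}

```text
time_s: 9.9
tcp_pos: [0.5776, -0.268, 0.0593]
eef_rot: [180.0, -0.1, -3.2]
contact_force: [-1.4, 0.2, 5.8]
gripper_width: 0.0536
```

{"name": "apply_moves", "arguments": {
  "slide": [
    [0,0,-0.2],
    [0,0,-0.4],
    [0,0,-0.4],
    [0,0,-0.4],
    [0,0,-0.2],
    [0,0,0]
  ],
  "turn": [
    [0,0,0],
    [0,0,0],
    [0,0,0],
    [0,0,0],
    [0,0,0],
    [0,0,0]
  ],
  "jaw": [0.6,0.6,0.6,0.6,0.6,0.6]
}}

```text
time_s: 10.5
tcp_pos: [0.5788, -0.2686, 0.2226]
eef_rot: [179.9, -0.4, -3.2]
contact_force: [-0.4, 0.1, -0.8]
gripper_width: 0.0538
```

Run:
```python
from h import *
for x in (.099,.033,-.033,-.099): print(x,tow(x,.032).round(4))
plan([*tow(.099,.032),.219],-3.24)
c=r.capture("wrist");cv2.imwrite("pics/w5.png",c["pixels"])
```

```text
0.099 [0.6451 0.1702]
0.033 [0.5792 0.1739]
-0.033 [0.5133 0.1776]
-0.099 [0.4474 0.1813]
t 10.5 tcp [ 0.5788 -0.2686  0.2226] rot [179.93  -0.36  -3.22] F [-0.4  0.1 -0.8] w 0.0538
turn total [ 0.0008 -0.0042  0.0002] | slide total (after turn) [ 0.414 -4.417  0.036] rows 10 each [ 0.0414 -0.4417  0.0036]
```

View pics/w5.png

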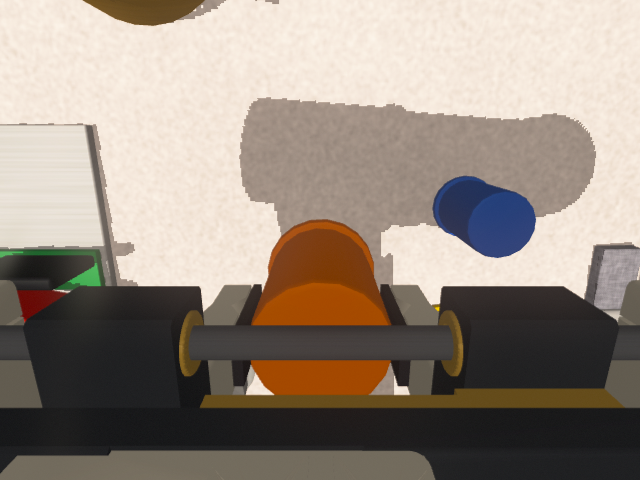

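{"name": "apply_moves", "arguments": {
  "slide": [
    [0.04,-0.3,0],
    [0.04,-0.45,0],
    [0.04,-0.45,0],
    [0.04,-0.45,0],
    [0.04,-0.45,0],
    [0.04,-0.45,0],
    [0.04,-0.45,0],
    [0.04,-0.45,0]
  ],
  "turn": [
    [0,0,0],
    [0,0,0],
    [0,0,0],
    [0,0,0],
    [0,0,0],
    [0,0,0],
    [0,0,0],
    [0,0,0]
  ],
  "jaw": [0.6,0.6,0.6,0.6,0.6,0.6,0.6,0.6]
}}

```text
time_s: 11.35
tcp_pos: [0.6277, 0.0764, 0.2167]
eef_rot: [180.0, 0.2, -3.2]
contact_force: [0.6, -0.7, -0.8]
gripper_width: 0.0537
```

{"name": "apply_moves", "arguments": {
  "slide": [
    [0.04,-0.45,0],
    [0.04,-0.37,0],
    [0.01,-0.15,0],
    [0,0,0],
    [0,0,0]
  ],
  "turn": [
    [0,0,0],
    [0,0,0],
    [0,0,0],
    [0,0,0],
    [0,0,0]
  ],
  "jaw": [0.6,0.6,0.6,0.6,0.6]
}}

```text
time_s: 11.85
tcp_pos: [0.6423, 0.1707, 0.217]
eef_rot: [179.9, 0.1, -3.2]
contact_force: [-0.1, -0.9, -1.8]
gripper_width: 0.0537
```

Run:
```python
from h import *
plan([*tow(.099,.032),.073],-3.24)
```

```text
t 11.85 tcp [0.6423 0.1707 0.217 ] rot [ 1.7993e+02  1.3000e-01 -3.2100e+00] F [-0.1 -0.9 -1.8] w 0.0537
turn total [0.0008 0.0015 0.0003] | slide total (after turn) [0.027 0.003 1.44 ] rows 4 each [0.0069 0.0009 0.3601]
```

{"name": "apply_moves", "arguments": {
  "slide": [
    [0.025,0,0.3],
    [0,0,0.4],
    [0,0,0.4],
    [0,0,0.2],
    [0,0,0.1],
    [0,0,0.04],
    [0,0,0]
  ],
  "turn": [
    [0,0,0],
    [0,0,0],
    [0,0,0],
    [0,0,0],
    [0,0,0],
    [0,0,0],
    [0,0,0]
  ],
  "jaw": [0.6,0.6,0.6,0.6,0.6,0.6,0.6]
}}

```text
time_s: 12.55
tcp_pos: [0.646, 0.1704, 0.0751]
eef_rot: [-180.0, -0.0, -3.3]
contact_force: [0.7, 0.8, -0.2]
gripper_width: 0.0541
```

{"name": "apply_moves", "arguments": {
  "slide": [
    [0,0,0.02],
    [0,0,0.02],
    [0,0,0]
  ],
  "turn": [
    [0,0,0],
    [0,0,0],
    [0,0,0]
  ],
  "jaw": [0.6,0.6,0.6]
}}

```text
time_s: 12.85
tcp_pos: [0.646, 0.1712, 0.0714]
eef_rot: [-180.0, -0.1, -3.2]
contact_force: [0.6, -0.7, -0.1]
gripper_width: 0.0539
```

{"name": "apply_moves", "arguments": {
  "slide": [
    [0,0,0.015],
    [0,0,0],
    [0,0,0],
    [0,0,0],
    [0,0,0],
    [0,0,0]
  ],
  "turn": [
    [0,0,0],
    [0,0,0],
    [0,0,0],
    [0,0,0],
    [0,0,0],
    [0,0,0]
  ],
  "jaw": [0.6,0.6,0.3,0.15,0.15,0.15]
}}

```text
time_s: 13.45
tcp_pos: [0.6454, 0.1709, 0.0688]
eef_rot: [180.0, 0.0, -3.2]
contact_force: [-0.4, 0.2, 0.5]
gripper_width: 0.0738
```

{"name": "apply_moves", "arguments": {
  "slide": [
    [0,0,-0.15],
    [0,0,-0.4],
    [0,0,-0.4],
    [0,0,-0.4],
    [0,0,-0.1],
    [0,0,0]
  ],
  "turn": [
    [0,0,0],
    [0,0,0],
    [0,0,0],
    [0,0,0],
    [0,0,0],
    [0,0,0]
  ],
  "jaw": [0.15,0.15,0,0,0,0]
}}

```text
time_s: 14.05
tcp_pos: [0.6466, 0.1714, 0.2178]
eef_rot: [-179.8, -0.3, -3.2]
contact_force: [0.7, -0.4, -0.6]
gripper_width: 0.0879
```

Run:
```python
from h import *
cups()
plan([.5765,-.4088,.215],-3.24)
c=r.capture("wrist");cv2.imwrite("pics/w6.png",c["pixels"])
```

```text
orange n 144 ztop 0.0993 circle 0.6378 0.1702 rad 0.0253 mean [0.6326 0.1706] tray [0.0865 0.0317]
yellow n 294 ztop 0.0875 circle 0.4433 -0.3901 rad 0.027 mean [ 0.4433 -0.3899] tray [-0.0708 -0.5386]
blue n 282 ztop 0.0875 circle 0.5778 -0.4081 rad 0.0273 mean [ 0.5766 -0.4085] tray [ 0.0634 -0.5496]
purple n 273 ztop 0.088 circle 0.4601 -0.2678 rad 0.0265 mean [ 0.4603 -0.267 ] tray [-0.0607 -0.4149]
jar n 276 ztop 0.103 circle 0.4491 -0.1727 rad 0.0258 mean [ 0.4493 -0.1726] tray [-0.077  -0.3213]
t 14.1 tcp [0.6457 0.1711 0.2155] rot [-1.7992e+02 -1.0000e-01 -3.2400e+00] F [-0.6  0.1 -1.3] w 0.0877
turn total [-0.001  -0.0012  0.0001] | slide total (after turn) [-3.630e-01  5.829e+00  5.000e-03] rows 13 each [-2.790e-02  4.484e-01  4.000e-04]
```

View pics/w6.png

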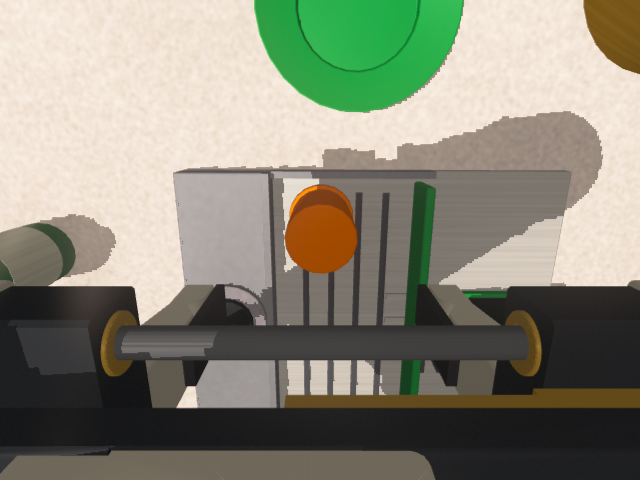

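{"name": "apply_moves", "arguments": {
  "slide": [
    [-0.03,0.45,0],
    [-0.03,0.45,0],
    [-0.03,0.45,0],
    [-0.03,0.45,0],
    [-0.03,0.45,0],
    [-0.03,0.45,0],
    [-0.03,0.45,0],
    [-0.03,0.45,0]
  ],
  "turn": [
    [0,0,0],
    [0,0,0],
    [0,0,0],
    [0,0,0],
    [0,0,0],
    [0,0,0],
    [0,0,0],
    [0,0,0]
  ],
  "jaw": [0,0,0,0,0,0,0,0]
}}

```text
time_s: 14.95
tcp_pos: [0.5999, -0.1888, 0.2123]
eef_rot: [-180.0, 0.2, -3.2]
contact_force: [1.9, -0.7, -0.5]
gripper_width: 0.0875
```

{"name": "apply_moves", "arguments": {
  "slide": [
    [-0.03,0.45,0],
    [-0.03,0.45,0],
    [-0.03,0.45,0],
    [-0.03,0.45,0],
    [0,0.43,0],
    [0,0,0],
    [0,0,0]
  ],
  "turn": [
    [0,0,0],
    [0,0,0],
    [0,0,0],
    [0,0,0],
    [0,0,0],
    [0,0,0],
    [0,0,0]
  ],
  "jaw": [0,0,0,0,0,0,0]
}}

```text
time_s: 15.65
tcp_pos: [0.5755, -0.4099, 0.2115]
eef_rot: [-179.9, 0.2, -3.4]
contact_force: [-0.4, 0.9, 0.3]
gripper_width: 0.0876
```

Run:
```python
from h import *
cups()
plan([.577,-.4085,.058],-3.24)
c=r.capture("wrist");cv2.imwrite("pics/w7.png",c["pixels"])
```

```text
orange n 300 ztop 0.0992 circle 0.6444 0.1697 rad 0.0273 mean [0.6442 0.1691] tray [0.0982 0.0309]
yellow n 287 ztop 0.0876 circle 0.443 -0.3909 rad 0.027 mean [ 0.443  -0.3911] tray [-0.071  -0.5398]
t 15.7 tcp [ 0.5759 -0.409   0.2121] rot [-1.7993e+02  1.6000e-01 -3.2800e+00] F [0.  0.  0.1] w 0.0875
turn total [-0.0009  0.0019 -0.0005] | slide total (after turn) [ 0.01  -0.005  1.541] rows 4 each [ 0.0026 -0.0013  0.3852]
```

View pics/w7.png

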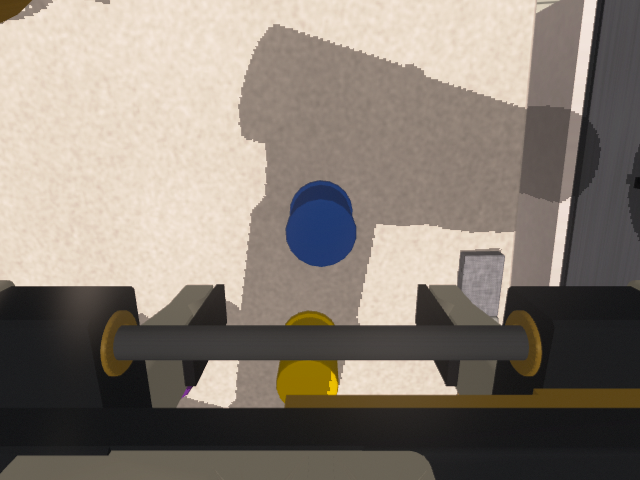

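Orange stands at tray (0.098, 0.031), as planned; blue is centred at (320,230). Descend and grip.

{"name": "apply_moves", "arguments": {
  "slide": [
    [0.01,0,0.3],
    [0,0,0.4],
    [0,0,0.4],
    [0,0,0.3],
    [0,0,0.13],
    [0,0,0],
    [0,0,0],
    [0,0,0]
  ],
  "turn": [
    [0,0,0],
    [0,0,0],
    [0,0,0],
    [0,0,0],
    [0,0,0],
    [0,0,0],
    [0,0,0],
    [0,0,0]
  ],
  "jaw": [0,0,0,0,0,0,0.6,0.6]
}}

```text
time_s: 16.55
tcp_pos: [0.5792, -0.4095, 0.0634]
eef_rot: [179.9, -0.2, -3.2]
contact_force: [-0.3, 0.7, 0.6]
gripper_width: 0.0767
```

{"name": "apply_moves", "arguments": {
  "slide": [
    [0,0,0],
    [0,0,0],
    [0,0,0],
    [0,0,0]
  ],
  "turn": [
    [0,0,0],
    [0,0,0],
    [0,0,0],
    [0,0,0]
  ],
  "jaw": [0.6,0.6,0.6,0.6]
}}

```text
time_s: 16.95
tcp_pos: [0.578, -0.4094, 0.0618]
eef_rot: [180.0, -0.0, -3.2]
contact_force: [-1.4, 0.6, 3.5]
gripper_width: 0.0536
```

{"name": "apply_moves", "arguments": {
  "slide": [
    [0,0,-0.2],
    [0,0,-0.4],
    [0,0,-0.4],
    [0,0,-0.4],
    [0,0,-0.2],
    [0,0,0]
  ],
  "turn": [
    [0,0,0],
    [0,0,0],
    [0,0,0],
    [0,0,0],
    [0,0,0],
    [0,0,0]
  ],
  "jaw": [0.6,0.6,0.6,0.6,0.6,0.6]
}}

```text
time_s: 17.55
tcp_pos: [0.5792, -0.4101, 0.2255]
eef_rot: [179.8, -0.3, -3.2]
contact_force: [0.2, -0.3, -1.2]
gripper_width: 0.0537
```

Run:
```python
from h import *
plan([*tow(.033,.032),.219],-3.24)
```

```text
t 17.55 tcp [ 0.5792 -0.4101  0.2255] rot [179.85  -0.35  -3.22] F [ 0.2 -0.3 -1.2] w 0.0537
turn total [ 0.0018 -0.0041  0.0003] | slide total (after turn) [-0.33  -5.831  0.065] rows 13 each [-0.0254 -0.4485  0.005 ]
```

{"name": "apply_moves", "arguments": {
  "slide": [
    [-0.025,-0.3,0],
    [-0.025,-0.45,0],
    [-0.025,-0.45,0],
    [-0.025,-0.45,0],
    [-0.025,-0.45,0],
    [-0.025,-0.45,0],
    [-0.025,-0.45,0],
    [-0.025,-0.45,0]
  ],
  "turn": [
    [0,0,0],
    [0,0,0],
    [0,0,0],
    [0,0,0],
    [0,0,0],
    [0,0,0],
    [0,0,0],
    [0,0,0]
  ],
  "jaw": [0.6,0.6,0.6,0.6,0.6,0.6,0.6,0.6]
}}

```text
time_s: 18.35
tcp_pos: [0.5764, -0.0619, 0.2202]
eef_rot: [180.0, 0.1, -3.2]
contact_force: [1.1, 0.4, -0.4]
gripper_width: 0.0541
```

{"name": "apply_moves", "arguments": {
  "slide": [
    [-0.025,-0.45,0],
    [-0.025,-0.45,0],
    [-0.025,-0.45,0],
    [-0.025,-0.45,0],
    [-0.02,-0.4,0],
    [0,-0.18,0],
    [0,0,0],
    [0,0,0]
  ],
  "turn": [
    [0,0,0],
    [0,0,0],
    [0,0,0],
    [0,0,0],
    [0,0,0],
    [0,0,0],
    [0,0,0],
    [0,0,0]
  ],
  "jaw": [0.6,0.6,0.6,0.6,0.6,0.6,0.6,0.6]
}}

```text
time_s: 19.15
tcp_pos: [0.5782, 0.1744, 0.2202]
eef_rot: [179.9, 0.1, -3.2]
contact_force: [-0.1, -0.3, -0.8]
gripper_width: 0.0535
```

Run:
```python
from h import *
plan([*tow(.033,.032),.074],-3.24)
cups()
```

```text
t 19.15 tcp [0.5782 0.1744 0.2202] rot [ 1.7995e+02  8.0000e-02 -3.2000e+00] F [-0.1 -0.3 -0.8] w 0.0535
turn total [0.0006 0.0009 0.0005] | slide total (after turn) [0.01  0.004 1.462] rows 4 each [0.0025 0.0011 0.3655]
orange n 93 ztop 0.0997 circle 0.6588 0.1627 rad 0.0218 mean [0.6584 0.1645] tray [0.1127 0.0271]
yellow n 299 ztop 0.0875 circle 0.4436 -0.3903 rad 0.027 mean [ 0.4435 -0.3898] tray [-0.0706 -0.5384]
purple n 275 ztop 0.0873 circle 0.4595 -0.268 rad 0.0263 mean [ 0.4603 -0.2672] tray [-0.0608 -0.4151]
jar n 278 ztop 0.103 circle 0.4494 -0.1725 rad 0.0255 mean [ 0.4494 -0.1727] tray [-0.0769 -0.3214]
```

{"name": "apply_moves", "arguments": {
  "slide": [
    [0.01,0,0.3],
    [0,0,0.4],
    [0,0,0.4],
    [0,0,0.2],
    [0,0,0.1],
    [0,0,0.05],
    [0,0,0.02],
    [0,0,0]
  ],
  "turn": [
    [0,0,0],
    [0,0,0],
    [0,0,0],
    [0,0,0],
    [0,0,0],
    [0,0,0],
    [0,0,0],
    [0,0,0]
  ],
  "jaw": [0.6,0.6,0.6,0.6,0.6,0.6,0.6,0.6]
}}

```text
time_s: 20.0
tcp_pos: [0.5803, 0.1747, 0.0751]
eef_rot: [-179.9, -0.1, -3.2]
contact_force: [-0.4, 0.4, 0.1]
gripper_width: 0.0534
```

{"name": "apply_moves", "arguments": {
  "slide": [
    [0,0,0.01],
    [0,0,0],
    [0,0,0]
  ],
  "turn": [
    [0,0,0],
    [0,0,0],
    [0,0,0]
  ],
  "jaw": [0.6,0.6,0.6]
}}

```text
time_s: 20.3
tcp_pos: [0.58, 0.1749, 0.0738]
eef_rot: [-180.0, -0.1, -3.2]
contact_force: [-0.9, 0.2, 0.8]
gripper_width: 0.0541
```

{"name": "apply_moves", "arguments": {
  "slide": [
    [0,0,0.01],
    [0,0,0],
    [0,0,0],
    [0,0,0],
    [0,0,0],
    [0,0,0]
  ],
  "turn": [
    [0,0,0],
    [0,0,0],
    [0,0,0],
    [0,0,0],
    [0,0,0],
    [0,0,0]
  ],
  "jaw": [0.6,0.6,0.3,0.15,0.15,0.15]
}}

```text
time_s: 20.9
tcp_pos: [0.5795, 0.1746, 0.0719]
eef_rot: [180.0, 0.0, -3.2]
contact_force: [0.5, -0.4, 0.3]
gripper_width: 0.0738
```

{"name": "apply_moves", "arguments": {
  "slide": [
    [0,0,-0.15],
    [0,0,-0.4],
    [0,0,-0.4],
    [0,0,-0.4],
    [0,0,-0.1],
    [0,0,0]
  ],
  "turn": [
    [0,0,0],
    [0,0,0],
    [0,0,0],
    [0,0,0],
    [0,0,0],
    [0,0,0]
  ],
  "jaw": [0.15,0.15,0,0,0,0]
}}

```text
time_s: 21.5
tcp_pos: [0.5805, 0.1751, 0.2192]
eef_rot: [-179.9, -0.2, -3.2]
contact_force: [0.0, 0.6, -0.8]
gripper_width: 0.0874
```

Run:
```python
from h import *
plan([.4435,-.390,.215],-3.24)
c=r.capture("wrist");cv2.imwrite("pics/w8.png",c["pixels"])
```

```text
t 21.5 tcp [0.5805 0.1751 0.2192] rot [-179.86   -0.19   -3.22] F [ 0.   0.6 -0.8] w 0.0874
turn total [-0.0016 -0.0022  0.0002] | slide total (after turn) [-1.048  5.72   0.042] rows 13 each [-0.0806  0.44    0.0032]
```

View pics/w8.png

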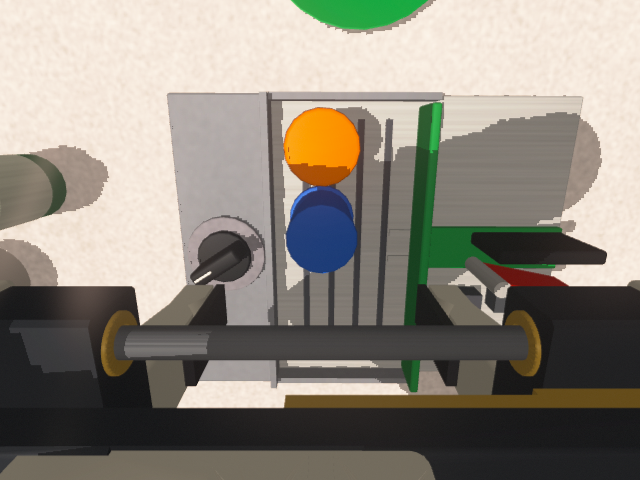

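Orange (320,145) and blue (320,235) both stand in the bay. Next yellow.

{"name": "apply_moves", "arguments": {
  "slide": [
    [-0.08,0.44,0],
    [-0.08,0.44,0],
    [-0.08,0.44,0],
    [-0.08,0.44,0],
    [-0.08,0.44,0],
    [-0.08,0.44,0],
    [-0.08,0.44,0],
    [-0.08,0.44,0]
  ],
  "turn": [
    [0,0,0],
    [0,0,0],
    [0,0,0],
    [0,0,0],
    [0,0,0],
    [0,0,0],
    [0,0,0],
    [0,0,0]
  ],
  "jaw": [0,0,0,0,0,0,0,0]
}}

```text
time_s: 22.35
tcp_pos: [0.4942, -0.1747, 0.2151]
eef_rot: [-180.0, 0.2, -3.2]
contact_force: [2.1, -1.7, 0.1]
gripper_width: 0.0877
```

{"name": "apply_moves", "arguments": {
  "slide": [
    [-0.08,0.44,0],
    [-0.08,0.44,0],
    [-0.08,0.44,0],
    [-0.08,0.44,0],
    [-0.08,0.44,0],
    [0,0,0],
    [0,0,0]
  ],
  "turn": [
    [0,0,0],
    [0,0,0],
    [0,0,0],
    [0,0,0],
    [0,0,0],
    [0,0,0],
    [0,0,0]
  ],
  "jaw": [0,0,0,0,0,0,0]
}}

```text
time_s: 23.05
tcp_pos: [0.4421, -0.3911, 0.2145]
eef_rot: [-179.9, 0.2, -3.4]
contact_force: [0.4, -0.5, 0.4]
gripper_width: 0.0876
```

Run:
```python
from h import *
cups()
plan([.4435,-.390,.058],-3.24)
c=r.capture("wrist");cv2.imwrite("pics/w9.png",c["pixels"])
```

```text
orange n 294 ztop 0.0994 circle 0.6449 0.1694 rad 0.0271 mean [0.6441 0.1692] tray [0.0981 0.031 ]
blue n 290 ztop 0.0997 circle 0.5784 0.1735 rad 0.0268 mean [0.5778 0.173 ] tray [0.0317 0.031 ]
jar n 243 ztop 0.1031 circle 0.4493 -0.1725 rad 0.0254 mean [ 0.4507 -0.1703] tray [-0.0758 -0.3189]
t 23.1 tcp [ 0.4426 -0.3903  0.215 ] rot [-1.7991e+02  1.7000e-01 -3.3000e+00] F [-0.1  0.8  0.2] w 0.0878
turn total [-0.001   0.002  -0.0007] | slide total (after turn) [ 0.008 -0.004  1.57 ] rows 4 each [ 0.0021 -0.0009  0.3926]
```

View pics/w9.png

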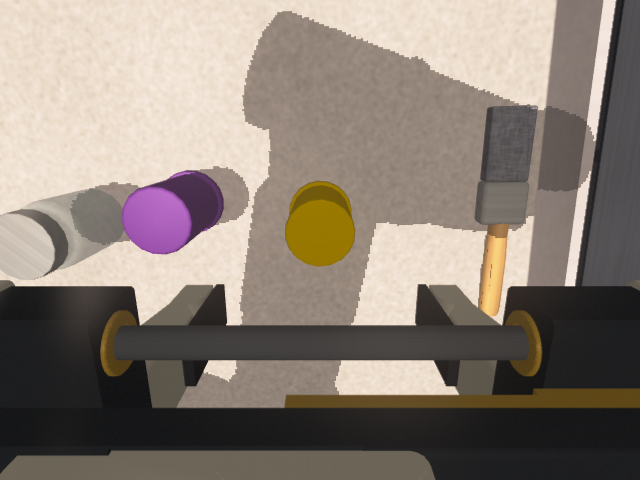

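{"name": "apply_moves", "arguments": {
  "slide": [
    [0.01,0,0.3],
    [0,0,0.4],
    [0,0,0.4],
    [0,0,0.3],
    [0,0,0.17],
    [0,0,0],
    [0,0,0],
    [0,0,0]
  ],
  "turn": [
    [0,0,0],
    [0,0,0],
    [0,0,0],
    [0,0,0],
    [0,0,0],
    [0,0,0],
    [0,0,0],
    [0,0,0]
  ],
  "jaw": [0,0,0,0,0,0,0.6,0.6]
}}

```text
time_s: 23.95
tcp_pos: [0.4457, -0.3906, 0.0615]
eef_rot: [179.9, -0.1, -3.2]
contact_force: [0.1, 0.7, -0.4]
gripper_width: 0.077
```

{"name": "apply_moves", "arguments": {
  "slide": [
    [0,0,0],
    [0,0,0],
    [0,0,0],
    [0,0,0]
  ],
  "turn": [
    [0,0,0],
    [0,0,0],
    [0,0,0],
    [0,0,0]
  ],
  "jaw": [0.6,0.6,0.6,0.6]
}}

```text
time_s: 24.35
tcp_pos: [0.4449, -0.3908, 0.0608]
eef_rot: [180.0, -0.1, -3.2]
contact_force: [-0.9, 2.0, 4.5]
gripper_width: 0.0537
```

{"name": "apply_moves", "arguments": {
  "slide": [
    [0,0,-0.2],
    [0,0,-0.4],
    [0,0,-0.4],
    [0,0,-0.4],
    [0,0,-0.2],
    [0,0,0]
  ],
  "turn": [
    [0,0,0],
    [0,0,0],
    [0,0,0],
    [0,0,0],
    [0,0,0],
    [0,0,0]
  ],
  "jaw": [0.6,0.6,0.6,0.6,0.6,0.6]
}}

```text
time_s: 24.95
tcp_pos: [0.4459, -0.3916, 0.2239]
eef_rot: [179.8, -0.3, -3.2]
contact_force: [-0.3, -0.1, -1.0]
gripper_width: 0.0538
```

Run:
```python
from h import *
plan([*tow(-.034,.032),.219],-3.24)
```

```text
t 24.95 tcp [ 0.4459 -0.3916  0.2239] rot [179.84  -0.33  -3.22] F [-0.3 -0.1 -1. ] w 0.0538
turn total [ 0.0019 -0.0038  0.0003] | slide total (after turn) [ 0.34  -5.721  0.049] rows 13 each [ 0.0262 -0.4401  0.0038]
```

{"name": "apply_moves", "arguments": {
  "slide": [
    [0.025,-0.3,0],
    [0.025,-0.45,0],
    [0.025,-0.45,0],
    [0.025,-0.45,0],
    [0.025,-0.45,0],
    [0.025,-0.45,0],
    [0.025,-0.45,0],
    [0.025,-0.45,0]
  ],
  "turn": [
    [0,0,0],
    [0,0,0],
    [0,0,0],
    [0,0,0],
    [0,0,0],
    [0,0,0],
    [0,0,0],
    [0,0,0]
  ],
  "jaw": [0.6,0.6,0.6,0.6,0.6,0.6,0.6,0.6]
}}

```text
time_s: 25.75
tcp_pos: [0.4832, -0.0457, 0.2192]
eef_rot: [180.0, 0.1, -3.2]
contact_force: [0.9, -1.1, -0.9]
gripper_width: 0.0539
```

{"name": "apply_moves", "arguments": {
  "slide": [
    [0.03,-0.45,0],
    [0.03,-0.45,0],
    [0.03,-0.45,0],
    [0.03,-0.45,0],
    [0.02,-0.35,0],
    [0,-0.12,0],
    [0,0,0],
    [0,0,0]
  ],
  "turn": [
    [0,0,0],
    [0,0,0],
    [0,0,0],
    [0,0,0],
    [0,0,0],
    [0,0,0],
    [0,0,0],
    [0,0,0]
  ],
  "jaw": [0.6,0.6,0.6,0.6,0.6,0.6,0.6,0.6]
}}

```text
time_s: 26.55
tcp_pos: [0.5101, 0.1778, 0.2192]
eef_rot: [179.9, 0.1, -3.2]
contact_force: [0.6, -0.4, -1.1]
gripper_width: 0.0536
```

Run:
```python
from h import *
plan([*tow(-.034,.032),.073],-3.24)
```

```text
t 26.55 tcp [0.5101 0.1778 0.2192] rot [ 1.7994e+02  9.0000e-02 -3.2200e+00] F [ 0.6 -0.4 -1.1] w 0.0536
turn total [0.0007 0.001  0.0002] | slide total (after turn) [0.021 0.    1.462] rows 4 each [5.300e-03 1.000e-04 3.654e-01]
```

{"name": "apply_moves", "arguments": {
  "slide": [
    [0.02,0,0.3],
    [0,0,0.4],
    [0,0,0.4],
    [0,0,0.2],
    [0,0,0.1],
    [0,0,0.05],
    [0,0,0.02],
    [0,0,0]
  ],
  "turn": [
    [0,0,0],
    [0,0,0],
    [0,0,0],
    [0,0,0],
    [0,0,0],
    [0,0,0],
    [0,0,0],
    [0,0,0]
  ],
  "jaw": [0.6,0.6,0.6,0.6,0.6,0.6,0.6,0.6]
}}

```text
time_s: 27.35
tcp_pos: [0.5133, 0.1785, 0.074]
eef_rot: [-179.9, -0.1, -3.2]
contact_force: [-0.1, 0.4, -1.2]
gripper_width: 0.054
```

{"name": "apply_moves", "arguments": {
  "slide": [
    [0,0,0.005],
    [0,0,0]
  ],
  "turn": [
    [0,0,0],
    [0,0,0]
  ],
  "jaw": [0.6,0.6]
}}

```text
time_s: 27.55
tcp_pos: [0.5131, 0.1787, 0.0734]
eef_rot: [-179.9, -0.1, -3.2]
contact_force: [-0.2, -0.8, -2.0]
gripper_width: 0.0536
```

{"name": "apply_moves", "arguments": {
  "slide": [
    [0,0,0.015],
    [0,0,0],
    [0,0,0],
    [0,0,0],
    [0,0,0],
    [0,0,0]
  ],
  "turn": [
    [0,0,0],
    [0,0,0],
    [0,0,0],
    [0,0,0],
    [0,0,0],
    [0,0,0]
  ],
  "jaw": [0.6,0.6,0.3,0.15,0.15,0.15]
}}

```text
time_s: 28.15
tcp_pos: [0.5127, 0.1784, 0.071]
eef_rot: [180.0, 0.0, -3.2]
contact_force: [-0.3, -0.8, -0.4]
gripper_width: 0.0737
```

{"name": "apply_moves", "arguments": {
  "slide": [
    [0,0,-0.15],
    [0,0,-0.4],
    [0,0,-0.4],
    [0,0,-0.4],
    [0,0,-0.1],
    [0,0,0]
  ],
  "turn": [
    [0,0,0],
    [0,0,0],
    [0,0,0],
    [0,0,0],
    [0,0,0],
    [0,0,0]
  ],
  "jaw": [0.15,0.15,0,0,0,0]
}}

```text
time_s: 28.75
tcp_pos: [0.5136, 0.179, 0.218]
eef_rot: [-179.8, -0.2, -3.2]
contact_force: [-0.3, -0.5, -0.5]
gripper_width: 0.0874
```

Run:
```python
from h import *
cups()
plan([.46,-.267,.215],-48.24)
c=r.capture("wrist");cv2.imwrite("pics/w10.png",c["pixels"])
```

```text
orange n 296 ztop 0.0999 circle 0.645 0.1692 rad 0.0274 mean [0.6443 0.169 ] tray [0.0983 0.0308]
yellow n 79 ztop 0.1004 circle 0.5201 0.1703 rad 0.0166 mean [0.5199 0.1688] tray [-0.0259  0.0236]
blue n 201 ztop 0.1 circle 0.5828 0.172 rad 0.0258 mean [0.584  0.1698] tray [0.038  0.0282]
purple n 277 ztop 0.0881 circle 0.4596 -0.2676 rad 0.026 mean [ 0.4601 -0.267 ] tray [-0.061  -0.4149]
jar n 276 ztop 0.1028 circle 0.4494 -0.1732 rad 0.0258 mean [ 0.4494 -0.1725] tray [-0.077  -0.3212]
t 28.8 tcp [0.5126 0.1785 0.2161] rot [-1.7994e+02 -3.0000e-02 -3.2400e+00] F [-0.4  0.2  0.2] w 0.0876
turn total [-8.000e-04 -1.000e-04  5.236e-01] | slide total (after turn) [2.973 3.36  0.011] rows 10 each [0.2973 0.336  0.0011]
```

View pics/w10.png

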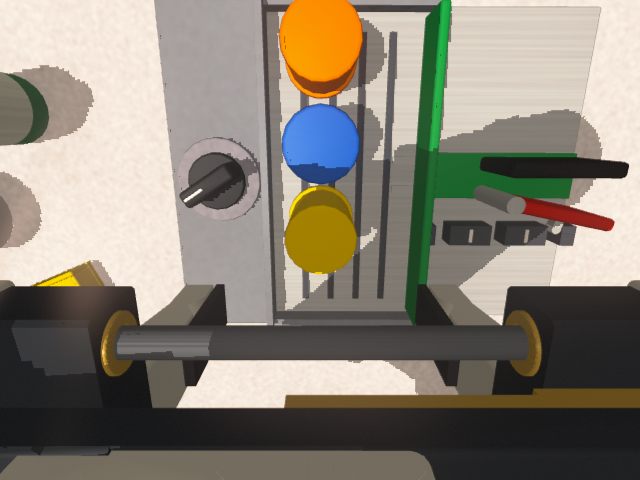

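{"name": "apply_moves", "arguments": {
  "slide": [
    [-0.027,0.448,0],
    [-0.027,0.448,0],
    [-0.027,0.448,0],
    [-0.027,0.448,0],
    [-0.027,0.448,0],
    [-0.027,0.448,0],
    [-0.027,0.448,0],
    [-0.027,0.448,0]
  ],
  "turn": [
    [0,0,0],
    [0,0,0],
    [0,0,0],
    [0,0,0],
    [0,0,0],
    [0,0,0],
    [0,0,0],
    [0,0,0]
  ],
  "jaw": [0,0,0,0,0,0,0,0]
}}

```text
time_s: 29.65
tcp_pos: [0.4696, -0.1798, 0.2143]
eef_rot: [-180.0, 0.2, -3.2]
contact_force: [0.6, 0.5, 0.0]
gripper_width: 0.0878
```

{"name": "apply_moves", "arguments": {
  "slide": [
    [-0.027,0.448,0],
    [-0.027,0.448,0],
    [0,0,0],
    [0,0,0],
    [0,0,0],
    [0,0,0],
    [0,0,0],
    [0,0,0]
  ],
  "turn": [
    [0,0,0],
    [0,0,0.09],
    [0,0,0.1],
    [0,0,0.1],
    [0,0,0.1],
    [0,0,0.1],
    [0,0,0.1],
    [0,0,0.1]
  ],
  "jaw": [0,0,0,0,0,0,0,0]
}}

```text
time_s: 30.45
tcp_pos: [0.4596, -0.2671, 0.2138]
eef_rot: [179.8, 0.1, -62.9]
contact_force: [-0.2, -0.4, -0.2]
gripper_width: 0.0878
```

{"name": "apply_moves", "arguments": {
  "slide": [
    [0,0,0],
    [0,0,0],
    [0,0,0],
    [0,0,0],
    [0,0,0],
    [0,0,0]
  ],
  "turn": [
    [0,0,0.1],
    [0,0,0.1],
    [0,0,0.1],
    [0,0,0.057],
    [0,0,0],
    [0,0,0]
  ],
  "jaw": [0,0,0,0,0,0]
}}

```text
time_s: 31.05
tcp_pos: [0.46, -0.2672, 0.2147]
eef_rot: [179.9, 0.0, -93.1]
contact_force: [-0.6, 0.1, 0.1]
gripper_width: 0.0877
```

Run:
```python
from h import *
cups()
plan([.460,-.267,.06],-93.24)
c=r.capture("wrist");cv2.imwrite("pics/w11.png",c["pixels"])
```

```text
orange n 292 ztop 0.0999 circle 0.6445 0.1694 rad 0.0268 mean [0.6444 0.1692] tray [0.0984 0.031 ]
yellow n 307 ztop 0.0999 circle 0.5108 0.1764 rad 0.0274 mean [0.5105 0.1768] tray [-0.0357  0.031 ]
blue n 293 ztop 0.0999 circle 0.5787 0.1732 rad 0.0271 mean [0.5781 0.1726] tray [0.032  0.0306]
t 31.1 tcp [ 0.4601 -0.2673  0.215 ] rot [ 1.7989e+02  2.0000e-02 -9.3070e+01] F [ 0.2 -0.6 -0.2] w 0.0877
turn total [0.0012 0.0002 0.002 ] | slide total (after turn) [-3.00e-03  1.00e-03  1.55e+00] rows 4 each [-7.000e-04  3.000e-04  3.875e-01]
```

View pics/w11.png

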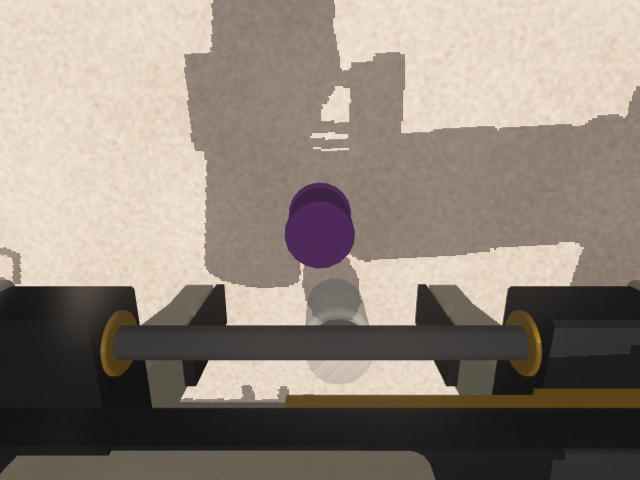

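{"name": "apply_moves", "arguments": {
  "slide": [
    [0,0,0.3],
    [0,0,0.4],
    [0,0,0.4],
    [0,0,0.3],
    [0,0,0.15],
    [0,0,0],
    [0,0,0],
    [0,0,0]
  ],
  "turn": [
    [0,0,0],
    [0,0,0],
    [0,0,0],
    [0,0,0],
    [0,0,0],
    [0,0,0],
    [0,0,0],
    [0,0,0]
  ],
  "jaw": [0,0,0,0,0,0,0.6,0.6]
}}

```text
time_s: 31.95
tcp_pos: [0.4615, -0.2676, 0.0623]
eef_rot: [-179.9, -0.0, -93.2]
contact_force: [0.8, -0.2, -0.2]
gripper_width: 0.0768
```

{"name": "apply_moves", "arguments": {
  "slide": [
    [0,0,0],
    [0,0,0],
    [0,0,0],
    [0,0,0]
  ],
  "turn": [
    [0,0,0],
    [0,0,0],
    [0,0,0],
    [0,0,0]
  ],
  "jaw": [0.6,0.6,0.6,0.6]
}}

```text
time_s: 32.35
tcp_pos: [0.4609, -0.2675, 0.0617]
eef_rot: [-179.9, -0.0, -93.2]
contact_force: [0.3, 1.5, 5.0]
gripper_width: 0.0535
```

{"name": "apply_moves", "arguments": {
  "slide": [
    [0,0,-0.2],
    [0,0,-0.4],
    [0,0,-0.4],
    [0,0,-0.4],
    [0,0,-0.2],
    [0,0,0],
    [0,0,0],
    [0,0,0]
  ],
  "turn": [
    [0,0,0],
    [0,0,0],
    [0,0,0],
    [0,0,-0.1],
    [0,0,-0.1],
    [0,0,-0.1],
    [0,0,-0.1],
    [0,0,-0.1]
  ],
  "jaw": [0.6,0.6,0.6,0.6,0.6,0.6,0.6,0.6]
}}

```text
time_s: 33.15
tcp_pos: [0.4603, -0.2672, 0.2211]
eef_rot: [-180.0, 0.0, -49.9]
contact_force: [-0.4, -0.7, -0.9]
gripper_width: 0.0533
```

{"name": "apply_moves", "arguments": {
  "slide": [
    [0,0,0],
    [0,0,0],
    [0,0,0],
    [0,0,0],
    [0,0,0],
    [0,0,0],
    [0,0,0],
    [0,0,0]
  ],
  "turn": [
    [0,0,-0.1],
    [0,0,-0.1],
    [0,0,-0.1],
    [0,0,-0.1],
    [0,0,-0.1],
    [0,0,-0.047],
    [0,0,0],
    [0,0,0]
  ],
  "jaw": [0.6,0.6,0.6,0.6,0.6,0.6,0.6,0.6]
}}

```text
time_s: 33.95
tcp_pos: [0.4604, -0.2673, 0.2209]
eef_rot: [-180.0, 0.0, -3.4]
contact_force: [0.2, 0.1, -1.0]
gripper_width: 0.0539
```

Run:
```python
from h import *
plan([*tow(-.100,.032),.219],-3.24)
```

```text
t 33.95 tcp [ 0.4604 -0.2673  0.2209] rot [-1.7999e+02  2.0000e-02 -3.3700e+00] F [ 0.2  0.1 -1. ] w 0.0539
turn total [-0.0001  0.0002 -0.0015] | slide total (after turn) [-0.393 -4.472  0.019] rows 10 each [-0.0393 -0.4472  0.0019]
```

{"name": "apply_moves", "arguments": {
  "slide": [
    [-0.04,-0.3,0],
    [-0.04,-0.45,0],
    [-0.04,-0.45,0],
    [-0.04,-0.45,0],
    [-0.04,-0.45,0],
    [-0.04,-0.45,0],
    [-0.04,-0.45,0],
    [-0.04,-0.45,0]
  ],
  "turn": [
    [0,0,0],
    [0,0,0],
    [0,0,0],
    [0,0,0],
    [0,0,0],
    [0,0,0],
    [0,0,0],
    [0,0,0]
  ],
  "jaw": [0.6,0.6,0.6,0.6,0.6,0.6,0.6,0.6]
}}

```text
time_s: 34.75
tcp_pos: [0.4475, 0.0807, 0.2214]
eef_rot: [-180.0, -0.0, -3.3]
contact_force: [1.9, 0.6, -0.4]
gripper_width: 0.0538
```

{"name": "apply_moves", "arguments": {
  "slide": [
    [-0.04,-0.45,0],
    [-0.03,-0.4,0],
    [0,-0.17,0],
    [0,0,0],
    [0,0,0]
  ],
  "turn": [
    [0,0,0],
    [0,0,0],
    [0,0,0],
    [0,0,0],
    [0,0,0]
  ],
  "jaw": [0.6,0.6,0.6,0.6,0.6]
}}

```text
time_s: 35.25
tcp_pos: [0.4465, 0.1809, 0.2208]
eef_rot: [180.0, 0.0, -3.2]
contact_force: [0.4, 0.1, -0.9]
gripper_width: 0.0541
```

Run:
```python
from h import *
plan([*tow(-.100,.032),.073],-3.24)
```

```text
t 35.25 tcp [0.4465 0.1809 0.2208] rot [ 1.7996e+02  4.0000e-02 -3.2500e+00] F [ 0.4  0.1 -0.9] w 0.0541
turn total [ 0.0004  0.0004 -0.0001] | slide total (after turn) [-1.000e-03 -5.000e-03  1.478e+00] rows 4 each [-0.0004 -0.0013  0.3694]
```

{"name": "apply_moves", "arguments": {
  "slide": [
    [0,0,0.3],
    [0,0,0.4],
    [0,0,0.4],
    [0,0,0.2],
    [0,0,0.1],
    [0,0,0.05],
    [0,0,0.02],
    [0,0,0]
  ],
  "turn": [
    [0,0,0],
    [0,0,0],
    [0,0,0],
    [0,0,0],
    [0,0,0],
    [0,0,0],
    [0,0,0],
    [0,0,0]
  ],
  "jaw": [0.6,0.6,0.6,0.6,0.6,0.6,0.6,0.6]
}}

```text
time_s: 36.05
tcp_pos: [0.4473, 0.1813, 0.0749]
eef_rot: [-179.9, -0.1, -3.2]
contact_force: [-0.1, 0.8, -0.6]
gripper_width: 0.0538
```

{"name": "apply_moves", "arguments": {
  "slide": [
    [0,0,0.01],
    [0,0,0]
  ],
  "turn": [
    [0,0,0],
    [0,0,0]
  ],
  "jaw": [0.6,0.6]
}}

```text
time_s: 36.25
tcp_pos: [0.4471, 0.1814, 0.0737]
eef_rot: [-179.9, -0.1, -3.2]
contact_force: [-0.8, -0.0, -0.6]
gripper_width: 0.0538
```

{"name": "apply_moves", "arguments": {
  "slide": [
    [0,0,0.012],
    [0,0,0],
    [0,0,0],
    [0,0,0],
    [0,0,0],
    [0,0,0]
  ],
  "turn": [
    [0,0,0],
    [0,0,0],
    [0,0,0],
    [0,0,0],
    [0,0,0],
    [0,0,0]
  ],
  "jaw": [0.6,0.6,0.3,0.15,0.15,0.15]
}}

```text
time_s: 36.85
tcp_pos: [0.4468, 0.1811, 0.0718]
eef_rot: [180.0, 0.0, -3.2]
contact_force: [-0.2, 0.2, -0.1]
gripper_width: 0.0738
```

{"name": "apply_moves", "arguments": {
  "slide": [
    [0,0,-0.15],
    [0,0,-0.4],
    [0,0,-0.4],
    [0,0,-0.4],
    [0,0,-0.1],
    [0,0,0],
    [0,0,0],
    [0,0,0]
  ],
  "turn": [
    [0,0,0],
    [0,0,0],
    [0,0,0],
    [0,0,0.1],
    [0,0,0.1],
    [0,0,0.1],
    [0,0,0.1],
    [0,0,0.1]
  ],
  "jaw": [0.15,0.15,0,0,0,0,0,0]
}}

```text
time_s: 37.65
tcp_pos: [0.4467, 0.1811, 0.2169]
eef_rot: [-180.0, 0.0, -46.6]
contact_force: [0.7, 0.1, -0.5]
gripper_width: 0.0874
```

{"name": "apply_moves", "arguments": {
  "slide": [
    [0,0,0],
    [0,0,0],
    [0,0,0],
    [0,0,0],
    [0,0,0],
    [0,0,0],
    [0,0,0]
  ],
  "turn": [
    [0,0,0.1],
    [0,0,0.1],
    [0,0,0.1],
    [0,0,0.1],
    [0,0,0.1],
    [0,0,0.047],
    [0,0,0]
  ],
  "jaw": [0,0,0,0,0,0,0]
}}

```text
time_s: 38.35
tcp_pos: [0.4467, 0.1811, 0.2167]
eef_rot: [180.0, -0.0, -93.3]
contact_force: [0.0, 0.1, 0.7]
gripper_width: 0.0877
```

Run:
```python
from h import *
plan([*tow(.003,-.153),.219],-93.24)
```

```text
t 38.35 tcp [0.4467 0.1811 0.2167] rot [ 1.7998e+02 -1.0000e-02 -9.3260e+01] F [0.  0.1 0.7] w 0.0877
turn total [ 0.0002 -0.0001 -0.0002] | slide total (after turn) [ 1.847 -1.027 -0.023] rows 5 each [ 0.3694 -0.2054 -0.0046]
```

{"name": "apply_moves", "arguments": {
  "slide": [
    [0.37,-0.205,0],
    [0.37,-0.205,0],
    [0.37,-0.205,0],
    [0.37,-0.205,0],
    [0.37,-0.205,0],
    [0,0,0],
    [0,0,0]
  ],
  "turn": [
    [0,0,0],
    [0,0,0],
    [0,0,0],
    [0,0,0],
    [0,0,0],
    [0,0,0],
    [0,0,0]
  ],
  "jaw": [0,0,0,0,0,0,0]
}}

```text
time_s: 39.05
tcp_pos: [0.5388, -0.0104, 0.2163]
eef_rot: [179.9, -0.0, -93.2]
contact_force: [-0.1, 0.1, -0.2]
gripper_width: 0.0878
```

Run:
```python
from h import *
cups()
plan([*tow(.003,-.153),.0625],-93.24)
c=r.capture("wrist");cv2.imwrite("pics/w12.png",c["pixels"])
c=r.capture("top");cv2.imwrite("pics/t12.png",c["pixels"])
```

```text
orange n 259 ztop 0.1002 circle 0.6444 0.1694 rad 0.0269 mean [0.6469 0.1701] tray [0.1009 0.032 ]
purple n 122 ztop 0.0996 circle 0.4438 0.169 rad 0.0214 mean [0.4447 0.166 ] tray [-0.1008  0.0166]
jar n 275 ztop 0.1029 circle 0.4496 -0.1727 rad 0.0256 mean [ 0.4493 -0.1726] tray [-0.0771 -0.3213]
t 39.1 tcp [ 0.5385 -0.0096  0.2165] rot [ 1.7996e+02 -1.0000e-02 -9.3190e+01] F [ 0.   0.5 -0.2] w 0.0873
turn total [ 0.0005 -0.0001  0.0006] | slide total (after turn) [-0.005 -0.002  1.54 ] rows 4 each [-0.0012 -0.0005  0.385 ]
```

View pics/w12.png

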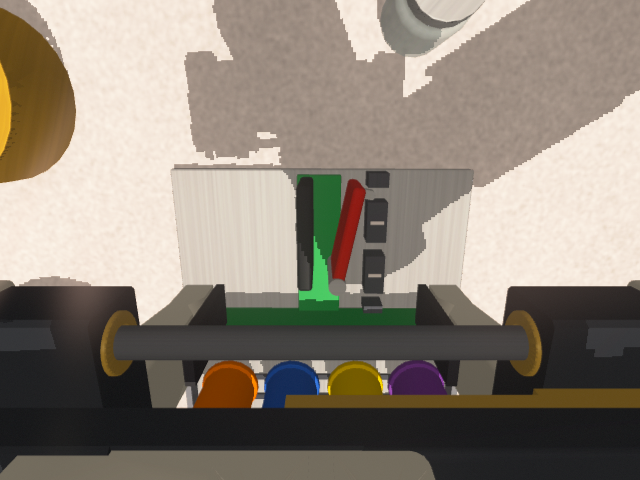

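View pics/t12.png

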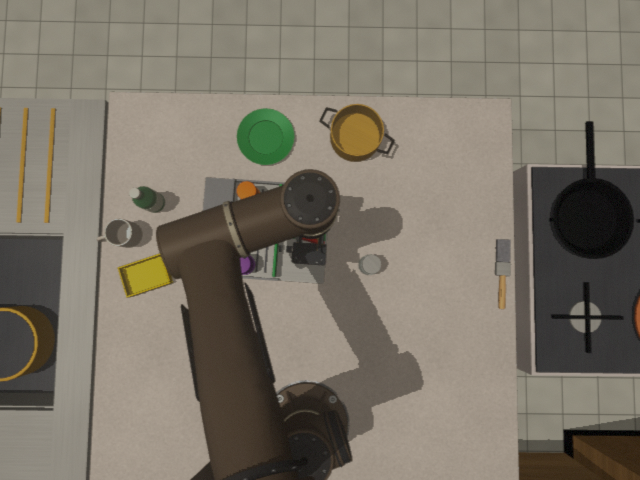

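Run:
```python
from h import *
c=r.capture("wrist")
print(tot(dep(c,[(305,180),(305,289),(357,183),(338,284)],.084)).round(4))
```

```text
[[ 0.0124 -0.1961]
 [ 0.0131 -0.1097]
 [-0.0258 -0.1941]
 [-0.0132 -0.1141]]
```

{"name": "apply_moves", "arguments": {
  "slide": [
    [0,0,0.3],
    [0,0,0.4],
    [0,0,0.4],
    [0,0,0.3],
    [0,0,0.14],
    [0,0,0],
    [0,0,0]
  ],
  "turn": [
    [0,0,0],
    [0,0,0],
    [0,0,0],
    [0,0,0],
    [0,0,0],
    [0,0,0],
    [0,0,0]
  ],
  "jaw": [0,0,0,0,0,0,0]
}}

```text
time_s: 39.95
tcp_pos: [0.5391, -0.0085, 0.0634]
eef_rot: [-180.0, -0.0, -93.1]
contact_force: [-0.6, 0.6, 0.3]
gripper_width: 0.0874
```

{"name": "apply_moves", "arguments": {
  "slide": [
    [0,0,0],
    [0,0,0],
    [0,0,0],
    [0,0,0],
    [0,0,0],
    [0,0,0],
    [0,0,0],
    [0,0,0]
  ],
  "turn": [
    [0,0,0],
    [0,0,0],
    [0,0,0],
    [0,0,0],
    [0,0,0],
    [0,0,0],
    [0,0,0],
    [0,0,0]
  ],
  "jaw": [0.3,0.5,0.8,0.8,0.8,0.8,0.8,0.8],
  "newtons": 30
}}

```text
time_s: 40.75
tcp_pos: [0.5393, -0.0095, 0.0627]
eef_rot: [-180.0, -0.0, -93.2]
contact_force: [2.9, -2.2, -5.0]
gripper_width: 0.0361
```

Run:
```python
from h import *
s=r.get_state()
print(tot(s["tcp_pos"]),s["tcp_pos"],s["contact_force"])
```

```text
[[ 0.0035416  -0.15332863]] [ 0.53927003 -0.00948371  0.06266861] [ 2.8898553  -2.17060021 -5.0106962 ]
```

{"name": "apply_moves", "arguments": {
  "slide": [
    [-0.08,0,0],
    [-0.1,0,0],
    [-0.1,0,0],
    [-0.1,0,0],
    [-0.08,0,0],
    [-0.04,0,0],
    [0,0,0],
    [0,0,0]
  ],
  "turn": [
    [0,0,0],
    [0,0,0],
    [0,0,0],
    [0,0,0],
    [0,0,0],
    [0,0,0],
    [0,0,0],
    [0,0,0]
  ],
  "jaw": [0.8,0.8,0.8,0.8,0.8,0.8,0.8,0.8]
}}

```text
time_s: 41.55
tcp_pos: [0.5422, 0.0412, 0.0627]
eef_rot: [-179.9, 0.0, -93.2]
contact_force: [4.2, 3.2, -7.4]
gripper_width: 0.0361
```

Run:
```python
from h import *
s=r.get_state()
print(tot(s["tcp_pos"]),s["tcp_pos"],s["contact_force"])
c=r.capture("wrist");cv2.imwrite("pics/w13.png",c["pixels"])
```

```text
[[ 0.00361174 -0.10257009]] [0.54220886 0.04118974 0.06266311] [ 4.18633323  3.20832697 -7.40516683]
```

{"name": "apply_moves", "arguments": {
  "slide": [
    [0,0,0],
    [0,0,0],
    [0,0,0],
    [0,0,0],
    [0,0,0]
  ],
  "turn": [
    [0,0,0],
    [0,0,0],
    [0,0,0],
    [0,0,0],
    [0,0,0]
  ],
  "jaw": [0.4,0,0,0,0]
}}

```text
time_s: 42.1
tcp_pos: [0.5421, 0.0406, 0.0633]
eef_rot: [-179.9, 0.0, -93.2]
contact_force: [0.5, -0.6, 0.3]
gripper_width: 0.0708
```

{"name": "apply_moves", "arguments": {
  "slide": [
    [0,0,-0.2],
    [0,0,-0.4],
    [0,0,-0.4],
    [0,0,-0.4],
    [0,0,-0.2],
    [0,0,0]
  ],
  "turn": [
    [0,0,0],
    [0,0,0],
    [0,0,0],
    [0,0,0],
    [0,0,0],
    [0,0,0]
  ],
  "jaw": [0,0,0,0,0,0]
}}

```text
time_s: 42.7
tcp_pos: [0.5436, 0.0409, 0.227]
eef_rot: [-179.6, 0.1, -93.2]
contact_force: [-0.0, 0.3, -0.2]
gripper_width: 0.0876
```

Run:
```python
from h import *
c=r.capture("wrist");cv2.imwrite("pics/w14.png",c["pixels"])
plan([*tow(0,.12),.22])
```

```text
t 42.75 tcp [0.5425 0.0408 0.2248] rot [-1.7978e+02  1.0000e-01 -9.3210e+01] F [-0.5 -1.  -0.6] w 0.0878
turn total [-0.0026  0.0012 -0.    ] | slide total (after turn) [-2.23   0.038  0.048] rows 5 each [-0.4459  0.0076  0.0096]
```

View pics/w14.png

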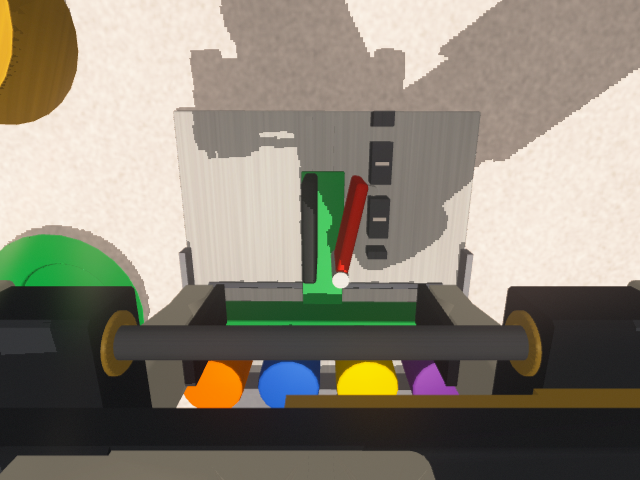

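Run:
```python
from h import *
c=r.capture("wrist")
cv2.imwrite("pics/w14c.png",cv2.resize(c["pixels"][160:310,280:400],None,fx=4,fy=4,interpolation=cv2.INTER_CUBIC))
hsv=cv2.cvtColor(c["pixels"],cv2.COLOR_BGR2HSV)
P=cloud(c)
m=((hsv[...,0]<8)|(hsv[...,0]>172))&(hsv[...,1]>150)&(P[...,2]>.078)&(P[...,2]<.095)
m[:, :300]=0
q=tot(P[m]);q=q[(abs(q[:,0])<.05)]
vx,vy,x0,y0=cv2.fitLine(q.astype(np.float32),cv2.DIST_HUBER,0,.01,.01).ravel()
print(len(q),"lever angle",np.degrees(np.arctan2(vx,vy)),"c",x0,y0, q.min(0),q.max(0))
```

```text
1172 lever angle 11.704981 c -0.020400979 -0.10771509 [-0.0322415  -0.14280474] [-0.00845967 -0.06922199]
```

View pics/w14c.png

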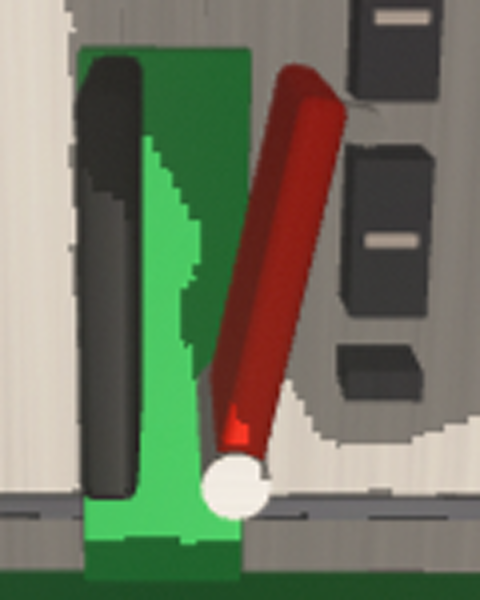

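{"name": "apply_moves", "arguments": {
  "slide": [
    [-0.44,0.01,0],
    [-0.44,0.01,0],
    [-0.44,0.01,0],
    [-0.44,0.01,0],
    [-0.44,0,0],
    [0,0,0],
    [0,0,0]
  ],
  "turn": [
    [0,0,0],
    [0,0,0],
    [0,0,0],
    [0,0,0],
    [0,0,0],
    [0,0,0],
    [0,0,0]
  ],
  "jaw": [0,0,0,0,0,0,0]
}}

```text
time_s: 43.5
tcp_pos: [0.5491, 0.261, 0.2208]
eef_rot: [179.9, -0.1, -93.1]
contact_force: [-0.3, -0.5, 0.8]
gripper_width: 0.0875
```

Run:
```python
from h import *
c=r.capture("wrist");cv2.imwrite("pics/w15.png",c["pixels"])
cv2.imwrite("pics/w15c.png",cv2.resize(c["pixels"][170:290,250:400],None,fx=5,fy=5,interpolation=cv2.INTER_CUBIC))
plan([*tow(0,.12),.22])
```

```text
t 43.55 tcp [0.5493 0.2601 0.2213] rot [ 1.7989e+02 -1.1000e-01 -9.3180e+01] F [-0.8 -0.7  0. ] w 0.0876
turn total [ 0.0013 -0.0013 -0.    ] | slide total (after turn) [-0.036 -0.017  0.013] rows 1 each [-0.0356 -0.0173  0.013 ]
```

View pics/w15.png

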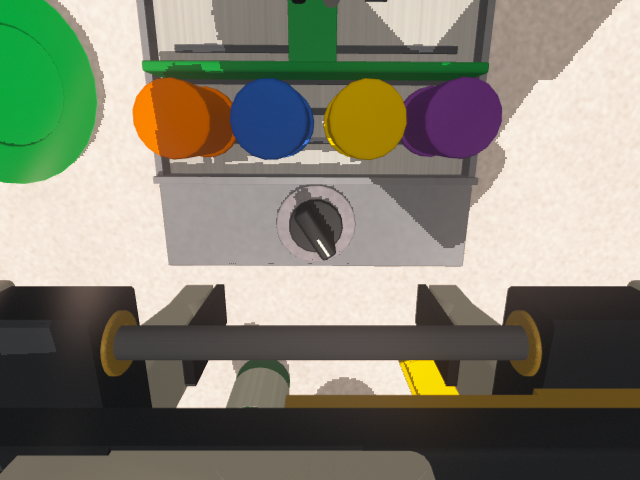

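View pics/w15c.png

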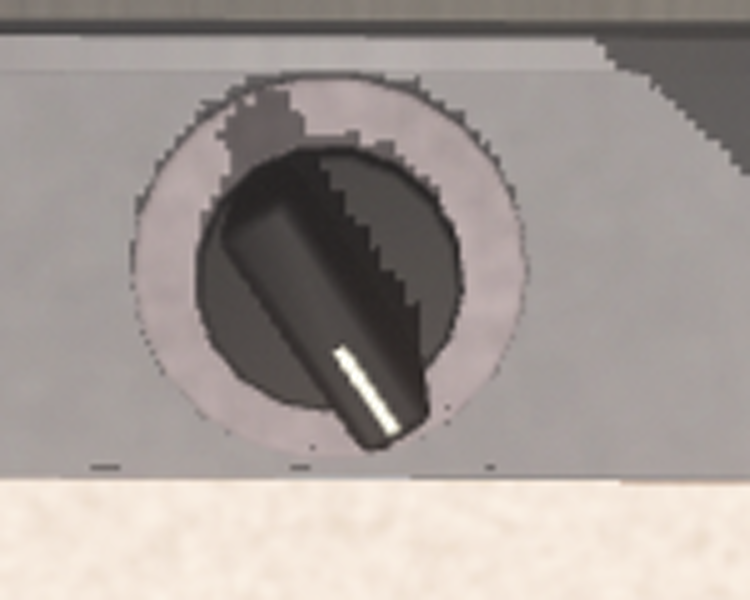

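Run:
```python
from h import *
c=r.capture("wrist");P=cloud(c)
# bar-top pixels by height near knob
s=np.zeros((480,640),bool);s[195:275,285:345]=1
z=P[...,2][s];print("heights",np.percentile(z,[1,10,25,50,75,90,99]).round(4))
zt=np.percentile(z,99)
m=s&(P[...,2]>zt-.005)
q=tot(P[m]);
rc=cv2.minAreaRect((q*1000).astype(np.float32));print("n",len(q),"rect",rc)
mu=q.mean(0);w,v=np.linalg.eigh(np.cov((q-mu).T));print("mean",mu,"axis deg",np.degrees(np.arctan2(v[1,1],v[0,1])),np.sqrt(w))
ring=tot(dep(c,[(316,225)],.034));print("ring centre",ring)
```

```text
heights [-0.0011  0.0017  0.0351  0.0374  0.0455  0.0737  0.075 ]
n 932 rect ((4.526910781860352, 91.30426025390625), (29.284940719604492, 100.049560546875), 7.826318740844727)
mean [0.00060375 0.11737063] axis deg 111.49590844158003 [0.00591359 0.0149464 ]
ring centre [[0.00016237 0.11959577]]
```

Run:
```python
from h import *
c=r.capture("wrist");P=cloud(c)
m=(P[...,2]>.068)&(P[...,2]<.08);m[:200]=0;m[275:]=0;m[:,:290]=0;m[:,345:]=0
n,l,st,ce=cv2.connectedComponentsWithStats(m.astype(np.uint8))
i=1+np.argmax(st[1:,4]);m=l==i;print(st[i],ce[i])
q=tot(P[m]);rc=cv2.minAreaRect((q*1000).astype(np.float32));print(rc,np.median(P[m][:,2]))
mu=q.mean(0);w,v=np.linalg.eigh(np.cov((q-mu).T));print(mu,np.degrees(np.arctan2(v[1,1],v[0,1])),np.sqrt(w))
v_=c["pixels"].copy();v_[m]=(0,0,255);cv2.imwrite("pics/k1.png",cv2.resize(v_[170:290,250:400],None,fx=5,fy=5,interpolation=cv2.INTER_NEAREST))
```

```text
[295 209  42  53 945] [315.21269841 234.89417989]
((0.7248272895812988, 119.12806701660156), (14.299484252929688, 45.36152267456055), 33.192138671875) 0.0735843548159285
[0.00064684 0.11810583] 123.1718030626778 [0.00402732 0.01296534]
```

View pics/k1.png

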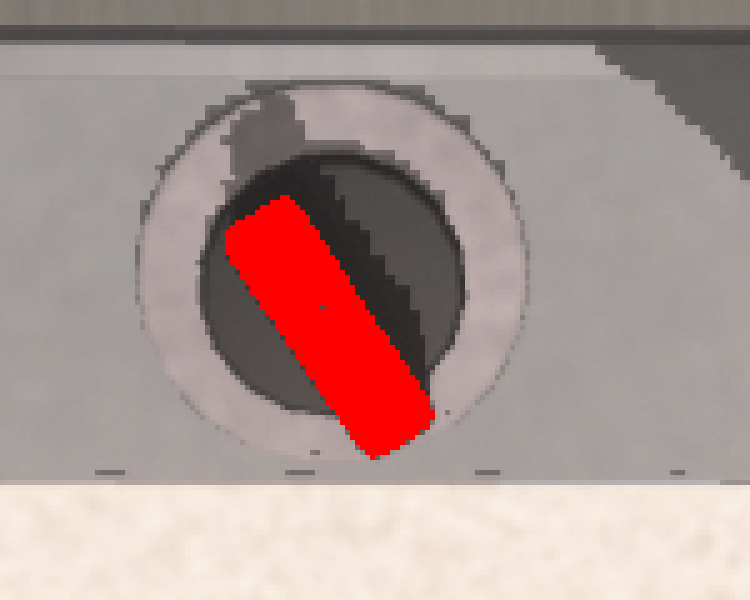

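{"name": "apply_moves", "arguments": {
  "slide": [
    [0,0,0],
    [0,0,0],
    [0,0,0],
    [0,0,0],
    [0,0,0],
    [0,0,0]
  ],
  "turn": [
    [0,0,-0.1],
    [0,0,-0.1],
    [0,0,-0.1],
    [0,0,-0.086],
    [0,0,0],
    [0,0,0]
  ],
  "jaw": [0.5,0.5,0.5,0.5,0.5,0.5],
  "newtons": 20
}}

```text
time_s: 44.25
tcp_pos: [0.5499, 0.2596, 0.223]
eef_rot: [-180.0, 0.0, -60.3]
contact_force: [-1.1, -0.2, -1.1]
gripper_width: 0.0466
```

Run:
```python
from h import *
plan([*tow(.0007,.119),.0616],-60.0)
```

```text
t 44.25 tcp [0.5499 0.2596 0.223 ] rot [-179.99    0.    -60.32] F [-1.1 -0.2 -1.1] w 0.0466
turn total [-0.0001  0.0001 -0.0037] | slide total (after turn) [-0.017 -0.031  1.614] rows 4 each [-0.0042 -0.0078  0.4034]
```

{"name": "apply_moves", "arguments": {
  "slide": [
    [-0.007,-0.045,0.3],
    [0,0,0.4],
    [0,0,0.4],
    [0,0,0.3],
    [0,0,0.2],
    [0,0,0],
    [0,0,0]
  ],
  "turn": [
    [0,0,-0.003],
    [0,0,0],
    [0,0,0],
    [0,0,0],
    [0,0,0],
    [0,0,0],
    [0,0,0]
  ],
  "jaw": [0.5,0.5,0.5,0.5,0.5,0.5,0.5]
}}

```text
time_s: 44.95
tcp_pos: [0.5537, 0.2631, 0.0633]
eef_rot: [180.0, -0.0, -59.9]
contact_force: [-0.1, -0.3, 0.6]
gripper_width: 0.0439
```

{"name": "apply_moves", "arguments": {
  "slide": [
    [0,0,0],
    [0,0,0],
    [0,0,0],
    [0,0,0],
    [0,0,0]
  ],
  "turn": [
    [0,0,0],
    [0,0,0],
    [0,0,0],
    [0,0,0],
    [0,0,0]
  ],
  "jaw": [0.7,0.9,0.95,0.95,0.95],
  "newtons": 20
}}

```text
time_s: 45.45
tcp_pos: [0.5541, 0.2638, 0.0634]
eef_rot: [-179.9, 0.0, -59.8]
contact_force: [2.0, 0.0, 1.4]
gripper_width: 0.0137
```

{"name": "apply_moves", "arguments": {
  "slide": [
    [0,0,0],
    [0,0,0],
    [0,0,0],
    [0,0,0],
    [0,0,0],
    [0,0,0],
    [0,0,0],
    [0,0,0]
  ],
  "turn": [
    [0,0,0.05],
    [0,0,0.1],
    [0,0,0.1],
    [0,0,0.1],
    [0,0,0.1],
    [0,0,0.1],
    [0,0,0.1],
    [0,0,0.1]
  ],
  "jaw": [0.95,0.95,0.95,0.95,0.95,0.95,0.95,0.95]
}}

```text
time_s: 46.25
tcp_pos: [0.5531, 0.2638, 0.0634]
eef_rot: [180.0, 0.0, -124.6]
contact_force: [-5.0, 2.7, 4.2]
gripper_width: 0.0139
```

{"name": "apply_moves", "arguments": {
  "slide": [
    [0,0,0],
    [0,0,0],
    [0,0,0],
    [0,0,0],
    [0,0,0],
    [0,0,0]
  ],
  "turn": [
    [0,0,0.1],
    [0,0,0.1],
    [0,0,0.1],
    [0,0,0.08],
    [0,0,0.04],
    [0,0,0]
  ],
  "jaw": [0.95,0.95,0.95,0.95,0.95,0.95]
}}

```text
time_s: 46.85
tcp_pos: [0.5528, 0.2643, 0.0634]
eef_rot: [179.9, 0.0, -160.4]
contact_force: [-5.5, 4.5, 5.0]
gripper_width: 0.014
```

Run:
```python
from h import *
s=r.get_state();print(s["moment"],s["contact_force"],s["eef_rot"],s["gripper_width"])
```

```text
[ 1.68709684  1.95339763 -0.04544086] [-5.48464947  4.53648277  5.02027548] [ 1.79926854e+02  1.43375590e-02 -1.60448503e+02] 0.013966792110127128
```

{"name": "apply_moves", "arguments": {
  "slide": [
    [0,0,0],
    [0,0,0],
    [0,0,0],
    [0,0,0]
  ],
  "turn": [
    [0,0,0.03],
    [0,0,0.03],
    [0,0,0],
    [0,0,0]
  ],
  "jaw": [0.95,0.95,0.95,0.95]
}}

```text
time_s: 47.25
tcp_pos: [0.5528, 0.2643, 0.0634]
eef_rot: [179.9, 0.0, -165.4]
contact_force: [-5.0, 3.5, 5.5]
gripper_width: 0.0141
```

Run:
```python
from h import *
s=r.get_state();print(s["moment"],s["contact_force"],s["eef_rot"],s["gripper_width"])
```

```text
[1.60892259 2.03054844 0.50240644] [-5.03906824  3.52624615  5.48560657] [ 1.79941314e+02  3.04525033e-03 -1.65425843e+02] 0.014141453263372931
```

{"name": "apply_moves", "arguments": {
  "slide": [
    [0,0,0],
    [0,0,0],
    [0,0,0],
    [0,0,-0.1],
    [0,0,-0.4],
    [0,0,-0.4],
    [0,0,-0.4],
    [0,0,-0.3]
  ],
  "turn": [
    [0,0,0],
    [0,0,0],
    [0,0,0],
    [0,0,0],
    [0,0,0],
    [0,0,0],
    [0,0,0],
    [0,0,0]
  ],
  "jaw": [0.6,0.5,0.5,0.5,0.5,0.5,0.5,0.5]
}}

```text
time_s: 48.05
tcp_pos: [0.554, 0.2633, 0.2266]
eef_rot: [180.0, 0.2, -165.5]
contact_force: [0.7, -0.1, 0.3]
gripper_width: 0.0437
```

{"name": "apply_moves", "arguments": {
  "slide": [
    [0,0,0],
    [0,0,0]
  ],
  "turn": [
    [0,0,0],
    [0,0,0]
  ],
  "jaw": [0.5,0.5]
}}

```text
time_s: 48.25
tcp_pos: [0.5535, 0.2633, 0.2242]
eef_rot: [179.9, 0.1, -165.5]
contact_force: [-0.6, 0.0, -0.2]
gripper_width: 0.0437
```

Run:
```python
from h import *
c=r.capture("wrist");P=cloud(c);cv2.imwrite("pics/w16.png",c["pixels"])
t=tot(P.reshape(-1,3)).reshape(480,640,2)
m=(P[...,2]>.066)&(P[...,2]<.08)&(np.hypot(t[...,0],t[...,1]-.119)<.03)
n,l,st,ce=cv2.connectedComponentsWithStats(m.astype(np.uint8))
i=1+np.argmax(st[1:,4]);q=t[l==i];print(st[i],cv2.minAreaRect((q*1000).astype(np.float32)))
mu=q.mean(0);w,v=np.linalg.eigh(np.cov((q-mu).T));a=np.degrees(np.arctan2(v[1,1],v[0,1]));print(mu,a,"timer",np.radians(-a)%np.pi,np.sqrt(w))
plan([0.45,0.3,.25])
c=r.capture("scene");cv2.imwrite("pics/s16.png",cv2.resize(c["pixels"][200:360,260:480],None,fx=3.6,fy=3.6))
```

```text
[313 200  18  56 930] ((0.33829498291015625, 119.17658996582031), (45.56425857543945, 13.829801559448242), 18.187192916870117)
[-0.00120327  0.11887531] -160.8390888883158 timer 2.8071716670089373 [0.00395702 0.01302959]
t 48.3 tcp [0.5531 0.263  0.2229] rot [ 1.7998e+02 -1.0000e-02 -1.6551e+02] F [-0.4  0.4 -0.2] w 0.0438
turn total [ 0.0002 -0.0001 -0.    ] | slide total (after turn) [ 0.906  0.616 -0.271] rows 3 each [ 0.3019  0.2053 -0.0904]
```

View pics/w16.png

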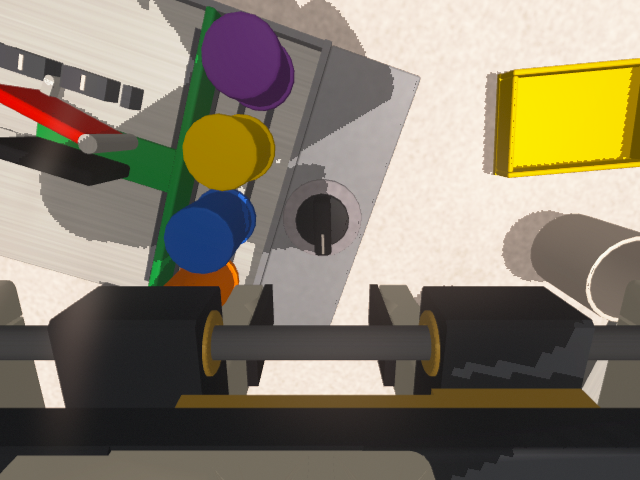

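View pics/s16.png

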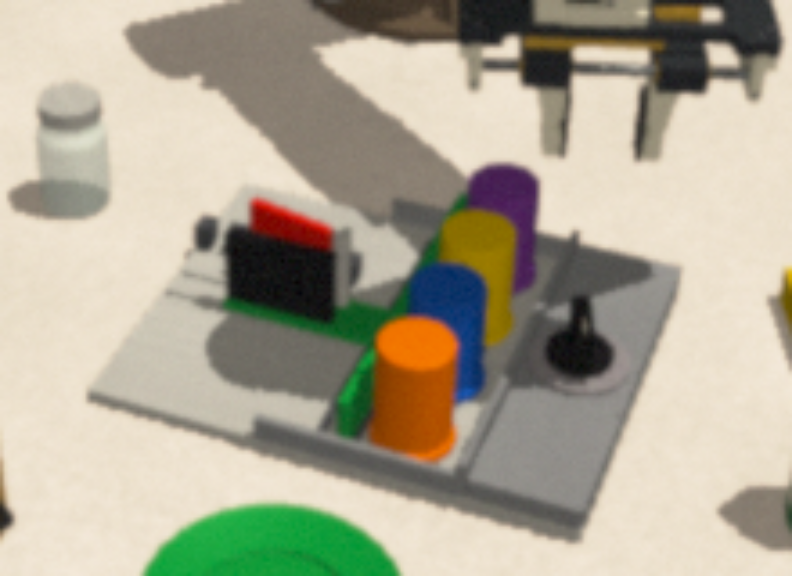

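{"name": "apply_moves", "arguments": {
  "slide": [
    [0,0,-0.4],
    [0.1,-0.4,0],
    [0.1,-0.4,0],
    [0.1,-0.4,0],
    [0.1,-0.4,0],
    [0,-0.4,0],
    [0,0,0],
    [0,0,0]
  ],
  "turn": [
    [0,0,0],
    [0,0,0],
    [0,0,0],
    [0,0,0],
    [0,0,0],
    [0,0,0],
    [0,0,0],
    [0,0,0]
  ],
  "jaw": [0.5,0.5,0.5,0.5,0.5,0.5,0.5,0.5]
}}

```text
time_s: 49.15
tcp_pos: [0.5645, 0.0586, 0.2617]
eef_rot: [-180.0, -0.1, -165.6]
contact_force: [-0.1, 0.2, -0.4]
gripper_width: 0.0438
```

Run:
```python
from h import *
c=cups();cv2.imwrite("pics/t17.png",c["pixels"])
P=cloud(c);hsv=cv2.cvtColor(c["pixels"],cv2.COLOR_BGR2HSV)
g=(hsv[...,0]>45)&(hsv[...,0]<75)&(hsv[...,1]>100)&(P[...,2]>.05)&(P[...,2]<.07)
q=tot(P[g]);q=q[abs(q[:,0])<.13];q=q[abs(q[:,1])<.1];print("fence top y",len(q),np.median(q[:,1]) if len(q) else None,"expected",.041-.05)
s=r.get_state();print(s["tcp_pos"],s["contact_force"])
```

```text
yellow n 265 ztop 0.0994 circle 0.5109 0.1771 rad 0.0269 mean [0.5081 0.1777] tray [-0.0382  0.0318]
purple n 288 ztop 0.0999 circle 0.4459 0.1791 rad 0.0264 mean [0.4461 0.1788] tray [-0.1001  0.0294]
jar n 275 ztop 0.103 circle 0.4499 -0.173 rad 0.0257 mean [ 0.4493 -0.1725] tray [-0.0771 -0.3212]
fence top y 129 -0.00866704802265891 expected -0.009000000000000001
[0.56451617 0.05946917 0.26182655] [ 0.29290706 -0.37178215 -0.50873811]
```

View pics/t17.png

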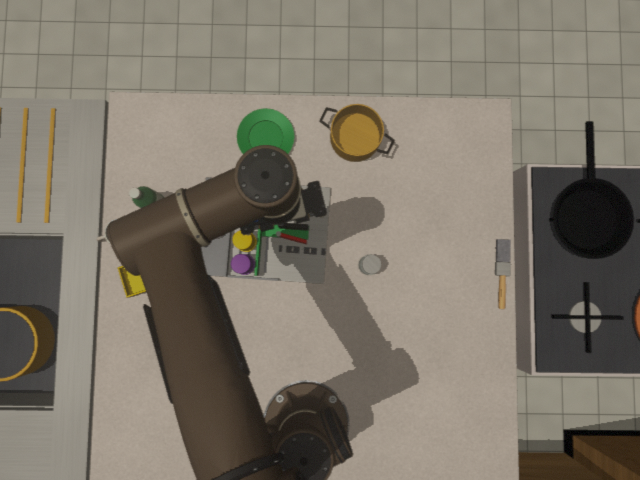

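Run:
```python
from plant import r
print(r.close_job())
```

```text
the job is handed in; nothing more can be done
None
```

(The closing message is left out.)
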